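Load and index the rotary table

ROBOT

A 6-joint arm with a two-finger parallel gripper is mounted at the origin on the work surface; the furniture and walls round the work are solid. World frame = base frame: x ahead of the robot, y to its left, z up, the work surface at z = 0. Lengths are in mm, angles in rad, forces in N, time in s.
With the tool pointing down it reaches from about 350 to 775 mm from the base axis. Payload 7.3 kg.
Tool frame: the origin (TCP) lies on the centre line of the jaws, within the pads' length; the fingertips stand 17 mm ahead of it and the grasp point (between the pads) lies 2 mm behind it; z points along the fingers, y is the line along which they close (so a half turn about z gives the same grasp; the last joint's range is limited). The gripper opens to 92 mm and grips with 3 to 60 N. Pads are 19 mm wide; open, the fingers measure 130 mm over their backs; the gripper's body (75 mm by 190 mm) begins 47 mm behind the grasp point.
Start: joints at [-1.472, 0.342, 1.524, -0, 1.275, -0.146], TCP at [127.262, -509.36, 243.741] pointing down, gripper open.
Joint ranges: [-2.53, 2.53], [-0.77, 2.02], [0.04, 2.7], [-1, 4.14], [0.28, 2.66], [-3.11, 3.11]. Speed limits (rad/s): [2.57, 2.57, 3.14, 3.14, 3.14, 3.14].

INTERFACE

Orientations are given as [roll, pitch, yaw] about the fixed x, y, z axes, in that order (R = Rz(yaw) Ry(pitch) Rx(roll)).
In Python, from plant import bot gives the robot as it stands. The module is installed in compiled form; this text tells all that it offers.
- The arm moves only by the shell command python3 -m pendant 'ROWS'. ROWS is JSON, a list of rows, each a list of 3 entries, a list of its own where there are three numbers: the shift along the world's x, y, z as a fraction of full scale, then the turn, a rotation vector about the world's x, y, z as a fraction of full scale, then the opening, from -1 (shut) to 1 (fully open), so that 0 is half open. In form: [[[tx, ty, tz], [rx, ry, rz], claw], ...]. A call has exactly 10 rows; each row shifts and turns the commanded pose from where the row before left it; what a row does not reach is not made up. Full scale, the value 1, is 30 mm for a shift and 0.12 rad for a turn. A row lasts 1/12 s, in which the tool goes at most 41.7 mm and 7.16 degrees, less where a joint would pass 70% of its speed; a pose out of reach is approached as far as the arm can. A call with a number of a shift or a turn outside -1 to 1 is refused whole. A call with a gripper value outside its range is refused whole. The fingers move at their own pace and stop on an object; the grip force is fixed at half the most. Time passes only in rows, so rows that do not move let the fingers close, or fill a call up. It gives the time, the measured TCP pose, the force, the opening and the grip force at its end, in the units of the state.
- bot.get_obs(): the state, without advancing time (a new reading comes with each control period).
- bot.capture(name): name is "scene" or "top"; returns the picture (400x640x3 uint8, blue, green, red); there is no depth.
- bot.camera_params(name): a dict with "fovy" (degrees; the focal length in pixels is half the picture's height over the tangent of half this angle, whatever the lens; pixels are square), "cx", "cy" (the principal point, pixels), "distortion" ([k1, k2, p1, p2, k3] as OpenCV has them; the pictures are not rectified), "camera_from_world" (4x4, takes a point from world to camera coordinates). Camera axes: x right, y down, z forward; pixel columns grow to the right and rows downward; lengths in mm; the calibration is good to about 2 mm. A picture is of the moment at which its call begins. camera_params takes no time and is no camera call.
- bot.close_job(): hands the job in; it is judged then, once.
The state is a dict: "time": time; "joint_positions": joint angles; "dq": joint speeds; "tau": joint torques, N m; "tool_pos": TCP position; "tcp_rot": TCP orientation; "contact_force": force on the tool from outside, world axes, zero at the start; "moment": the same for the moment, N m; "grip_width": finger opening in mm; "finger_force": force on a finger pad.
Only numpy, scipy, OpenCV 4.12 (cv2) and the standard library are available. Lean on these libraries where they do the work, as an engineer would, in place of code of your own. Each camera call takes 0.05 s, during which the arm holds its last target. There are 200 camera calls.

TASK

Change over the rotary table: lift the two finished milled blocks off its loading bay and lay them flat in the blue tray, and stand all the loose turned hubs upright on the flat carrier while the carrier is still on the surface plate. Then carry the loaded carrier level and set it down flat in the loading bay between the four corner angles, and by the black pin turn the rotary table anticlockwise (seen from above) by one detent, a quarter turn, gently, so that the hubs stay standing on the carrier; leave everything at rest and do not disturb the ring gauge or the micrometer.

Things in the scene. Friction and masses are not known exactly. Their poses are not given: they have to be found in the camera images.
- hub_1_mid (a point): turned steel hub standing flange down: flange 30 to 32 mm in diameter at the bottom, narrower boss on top, 22 mm high, 70 g; grasp low, across the flange (its lowest few mm; higher up the fingers slip). This point: on its axis, half-way up (11 mm above its underside), z up. Three or four such hubs are there; an absent one reads None
- hub_2_mid (a point): turned steel hub standing flange down: flange 30 to 32 mm in diameter at the bottom, narrower boss on top, 22 mm high, 70 g; grasp low, across the flange (its lowest few mm; higher up the fingers slip). This point: on its axis, half-way up (11 mm above its underside), z up. Three or four such hubs are there; an absent one reads None
- hub_3_mid (a point): turned steel hub standing flange down: flange 30 to 32 mm in diameter at the bottom, narrower boss on top, 22 mm high, 70 g; grasp low, across the flange (its lowest few mm; higher up the fingers slip). This point: on its axis, half-way up (11 mm above its underside), z up. Three or four such hubs are there; an absent one reads None
- hub_4_mid (a point): turned steel hub standing flange down: flange 30 to 32 mm in diameter at the bottom, narrower boss on top, 22 mm high, 70 g; grasp low, across the flange (its lowest few mm; higher up the fingers slip). This point: on its axis, half-way up (11 mm above its underside), z up. Three or four such hubs are there; an absent one reads None
- carrier_grip (a point): grip point of the loose carrier: flat aluminium tray 104 (x) by 148 mm (y), floor 4 mm thick, rim 9 mm high in all, 3 mm thick; central upright black-tipped grip blade 14 mm thick (x), 32 mm wide (y), its top 86 mm above the tray's underside; 280 g. This point: on the blade's axis, 68 mm above the underside. Room for a hub at each x = +-30, y = +-33 mm, with finger room when closing along y
- block_1_mid (a point): one of two finished milled aluminium blocks, 32 mm (x) by 56 mm (y) by 22 mm high, with a chamfered corner, 120 g, lying in the loading bay at the start; grasp its 32 mm width. This point is its centre, half-way up; x, y its axes
- block_2_mid (a point): one of two finished milled aluminium blocks, 32 mm (x) by 56 mm (y) by 22 mm high, with a chamfered corner, 120 g, lying in the loading bay at the start; grasp its 32 mm width. This point is its centre, half-way up; x, y its axes
- rotary_base: fixed base of the rotary table, 314 mm in diameter; origin at its centre on the surface plate, below the disc's axis (vertical). The disc on it is 320 mm in diameter, its flat top at z = 45 mm
- bay (a point): centre of the loading bay on the disc's top face (z = 45 mm), 70 mm from the disc's axis, turning with the disc; x points to the axis. Four corner angles, 8 mm high, 4 mm thick, leave 118 (x) by 162 mm (y) clear: 7 mm each side round the carrier, whose y lies along this y, either way round
- turn_pin (a point): upright black handle pin on the disc, by which the table is turned: 16 mm in diameter, 130 mm from the disc's axis, its top 50 mm above the disc's top face (z = 95 mm). This point: on the pin's axis, 30 mm above the disc's top face; it turns with the disc
- disc (a joint): angle of the disc in rad, growing anticlockwise seen from above. Sprung detents at 0 (where it starts, within a few degrees), 1.571 and 3.142, with stops just beyond the first and last. About 0.15 rad to either side of a detent a sprung ball pulls it in (0.15 to 0.35 rad off it pushes it away); climbing out takes up to 0.8 N m (6 N at the pin). Farther off it turns freely and stays where it is left
- blue_tray: open blue tray for finished parts, fixed, 142 mm (x) by 212 mm (y) over the rim and 45 mm high; floor 3 mm thick, clear inside 124 mm by 194 mm; origin at its centre on the surface plate; empty
- ring: bystander: steel ring gauge 58 mm in diameter, 18 mm high, lying flat; origin at the centre of its underside
- mic: bystander: micrometer with a green frame, 47 mm by 124 mm, 16 mm high, lying flat; origin at the centre of its underside
Things that resemble listed ones, but are neither listed nor needed, are in the scene too. Leave any yellow look-alike of the part that bears block_1_mid alone.

How it is judged (in metres and radians):
On the way, in this order (a step that is already met when the one before it is completed fails the run):
1. all the hubs stand on the carrier while it is still on the surface plate (x of hub_1_mid in the frame of carrier_grip between -0.05 and 0.05 m and y of hub_1_mid in the frame of carrier_grip between -0.073 and 0.073 m and z of hub_1_mid in the frame of carrier_grip between -0.062 and -0.044 m and angle between each of hub_1_mid, hub_2_mid, hub_3_mid, hub_4_mid's own z axis and vertical below 0.3 rad and x of hub_2_mid in the frame of carrier_grip between -0.05 and 0.05 m and y of hub_2_mid in the frame of carrier_grip between -0.073 and 0.073 m and z of hub_2_mid in the frame of carrier_grip between -0.062 and -0.044 m and x of hub_3_mid in the frame of carrier_grip between -0.05 and 0.05 m and y of hub_3_mid in the frame of carrier_grip between -0.073 and 0.073 m and z of hub_3_mid in the frame of carrier_grip between -0.062 and -0.044 m and x of hub_4_mid in the frame of carrier_grip between -0.05 and 0.05 m and y of hub_4_mid in the frame of carrier_grip between -0.073 and 0.073 m and z of hub_4_mid in the frame of carrier_grip between -0.062 and -0.044 m and height (world z) of carrier_grip below 0.078 m and horizontal distance between carrier_grip and bay above 0.1 m), for 0.2 s.
2. the loaded carrier stands flat in the loading bay, let go, with the table still in its first detent (x of hub_1_mid in the frame of carrier_grip between -0.05 and 0.05 m and y of hub_1_mid in the frame of carrier_grip between -0.073 and 0.073 m and z of hub_1_mid in the frame of carrier_grip between -0.062 and -0.044 m and angle between each of hub_1_mid, hub_2_mid, hub_3_mid, hub_4_mid's own z axis and vertical below 0.3 rad and x of hub_2_mid in the frame of carrier_grip between -0.05 and 0.05 m and y of hub_2_mid in the frame of carrier_grip between -0.073 and 0.073 m and z of hub_2_mid in the frame of carrier_grip between -0.062 and -0.044 m and x of hub_3_mid in the frame of carrier_grip between -0.05 and 0.05 m and y of hub_3_mid in the frame of carrier_grip between -0.073 and 0.073 m and z of hub_3_mid in the frame of carrier_grip between -0.062 and -0.044 m and x of hub_4_mid in the frame of carrier_grip between -0.05 and 0.05 m and y of hub_4_mid in the frame of carrier_grip between -0.073 and 0.073 m and z of hub_4_mid in the frame of carrier_grip between -0.062 and -0.044 m and horizontal distance between carrier_grip and bay below 0.014 m and angle between the y axis of carrier_grip and the y axis of bay, either way round below 0.12 rad and angle between carrier_grip's own z axis and vertical below 0.06 rad and z of carrier_grip in the frame of bay between 0.06 and 0.074 m and value of joint disc between -0.14 and 0.14 rad and contact force between the fingers and carrier below 0.05 N), for 0.2 s.
At the end, for the whole second after the job is handed in: the table rests in its second detent (1.571 +-0.08 rad), the carrier stands flat in the bay (centre within 14 mm, axes within 0.12 rad, tilt under 0.06 rad) with every present hub upright inside its rim, and both blocks lie flat in the blue tray (their centres 10 to 20 mm above the surface plate) (x of hub_1_mid in the frame of carrier_grip between -0.05 and 0.05 m and y of hub_1_mid in the frame of carrier_grip between -0.073 and 0.073 m and z of hub_1_mid in the frame of carrier_grip between -0.062 and -0.044 m and angle between each of hub_1_mid, hub_2_mid, hub_3_mid, hub_4_mid's own z axis and vertical below 0.3 rad and x of hub_2_mid in the frame of carrier_grip between -0.05 and 0.05 m and y of hub_2_mid in the frame of carrier_grip between -0.073 and 0.073 m and z of hub_2_mid in the frame of carrier_grip between -0.062 and -0.044 m and x of hub_3_mid in the frame of carrier_grip between -0.05 and 0.05 m and y of hub_3_mid in the frame of carrier_grip between -0.073 and 0.073 m and z of hub_3_mid in the frame of carrier_grip between -0.062 and -0.044 m and x of hub_4_mid in the frame of carrier_grip between -0.05 and 0.05 m and y of hub_4_mid in the frame of carrier_grip between -0.073 and 0.073 m and z of hub_4_mid in the frame of carrier_grip between -0.062 and -0.044 m and horizontal distance between carrier_grip and bay below 0.014 m and angle between the y axis of carrier_grip and the y axis of bay, either way round below 0.12 rad and angle between carrier_grip's own z axis and vertical below 0.06 rad and z of carrier_grip in the frame of bay between 0.06 and 0.074 m and value of joint disc between 1.491 and 1.651 rad and velocity of joint disc between -0.02 and 0.02 rad/s and x of block_1_mid in the frame of blue_tray between -0.062 and 0.062 m and y of block_1_mid in the frame of blue_tray between -0.097 and 0.097 m and height (world z) of block_1_mid between 0.01 and 0.02 m and x of block_2_mid in the frame of blue_tray between -0.062 and 0.062 m and y of block_2_mid in the frame of blue_tray between -0.097 and 0.097 m and height (world z) of block_2_mid between 0.01 and 0.02 m); the robot touches nothing.
It fails at once if the carrier is tipped more than 0.3 rad (angle between carrier_grip's own z axis and vertical above 0.3 rad).
It fails at once if the ring gauge is moved more than 25 mm (distance of ring from where it was at the start of the episode above 0.025 m).
It fails at once if the micrometer is moved more than 25 mm (distance of mic from where it was at the start of the episode above 0.025 m).
Of hub_1, hub_2, hub_3, hub_4 only 3 to 4 are there at a start; the rules pass over those that are not, and their reading is None.
At some moment in a run one of hub_1, hub_2, hub_3, hub_4, block_1, block_2 may be knocked a few centimetres aside while the robot is not near it.
It also fails if it takes over 208 s, if anything falls off the work surface, if the arm or the gripper's body presses on something with over 40 N, if the wrist force passes 120 N, or if a joint passes its speed limit or range.

## Working session

There is one attempt and no reset: what is moved stays moved. The work goes in short steps, Python scripts to look and compute and a shell command to move; the robot and the scene stay as the last step left them, time stands still between calls to the robot, and variables do not carry over. Pictures are saved under pics/ and viewed, at most 14 in all, crops included, and the job is handed in when it is done.

```bash
mkdir -p pics; cat > h.py <<'E'
import numpy as np, cv2
from plant import bot
def cam(n):
    p=bot.camera_params(n); f=200/np.tan(np.radians(p["fovy"])/2)
    K=np.array([[f,0,p["cx"]],[0,f,p["cy"]],[0,0,1.]]); return K,np.array(p["distortion"],float),np.array(p["camera_from_world"])
def ray(n,uv,z):
    K,d,T=cam(n); uv=np.atleast_2d(np.array(uv,float))
    q=cv2.undistortPoints(uv.reshape(-1,1,2),K,d).reshape(-1,2)
    D=np.c_[q,np.ones(len(q))]@T[:3,:3]; C=-T[:3,:3].T@T[:3,3]
    return np.round((C+D*((z-C[2])/D[:,2])[:,None])[:,:2],1)
def proj(n,P):
    K,d,T=cam(n); return np.round(cv2.projectPoints(np.array(P,float).reshape(-1,1,3),cv2.Rodrigues(T[:3,:3])[0],T[:3,3],K,d)[0].reshape(-1,2),1)
E
python3 - <<'E'
from h import *
for n in("scene","top"):
    im=bot.capture(n); cv2.imwrite(f"pics/{n}0.png",im); K,d,T=cam(n); print(n,K[0,0],d,(-T[:3,:3].T@T[:3,3]).round(),T[:3,:3].round(2).tolist())
o=bot.get_obs();print(o)
E
```

```text
scene 376.0496859023049 [0.00102299 0.         0.         0.         0.        ] [-282.  556.  484.] [[-0.58, -0.81, 0.01], [-0.35, 0.24, -0.91], [0.74, -0.53, -0.42]]
top 489.4383704215121 [-0.06076547  0.          0.          0.          0.        ] [ 368.   13. 1452.] [[0.0, -1.0, -0.0], [-1.0, -0.0, -0.09], [0.09, 0.0, -1.0]]
{'time': 0.1, 'joint_positions': array([-1.47199983e+00,  3.42654909e-01,  1.52491522e+00, -8.82897866e-06,
        1.27543330e+00, -1.46006713e-01]), 'dq': array([ 0.00038693, -0.00189626, -0.0001502 ,  0.00080658, -0.00088382,
       -0.00025254]), 'tau': array([ 1.02080186e-03, -4.32004988e+01, -2.44693226e+01,  7.18912901e-02,
        5.26107650e-02, -4.73700993e-05]), 'tool_pos': array([ 127.22286123, -508.99357366,  243.11568064]), 'tcp_rot': array([-3.14019566e+00, -1.96898517e-04,  2.44805645e-01]), 'contact_force': array([-0.14354812,  0.10674613, -0.45133506]), 'moment': array([-0.02130932,  0.00176441,  0.03800766]), 'finger_force': 0.0, 'grip_width': 91.93198405411962}
```

View pics/top0.png

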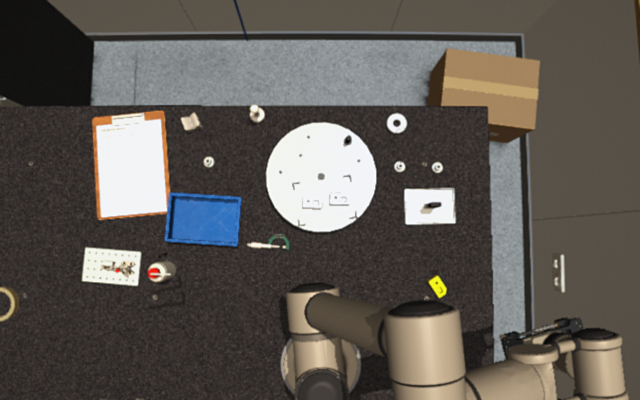

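View pics/scene0.png

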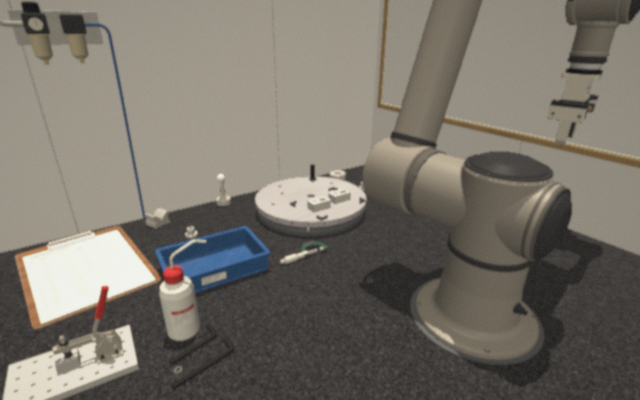

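```bash
python3 - <<'E'
import cv2
im=cv2.imread("pics/top0.png")
cv2.imwrite("pics/c1.png",cv2.resize(im[95:305,250:450],(760,798*760//798),interpolation=cv2.INTER_CUBIC)[:600] if 0 else cv2.resize(im[100:250,250:450],(800,600),interpolation=cv2.INTER_CUBIC))
a=cv2.resize(im[100:250,150:270],(480,600),interpolation=cv2.INTER_CUBIC); b=cv2.resize(im[260:310,400:480],(320,200),interpolation=cv2.INTER_CUBIC)
b=cv2.copyMakeBorder(b,0,400,0,0,cv2.BORDER_CONSTANT); cv2.imwrite("pics/c2.png",cv2.hconcat([a,b]))
E
```

```text
(no output)
```

View pics/c1.png

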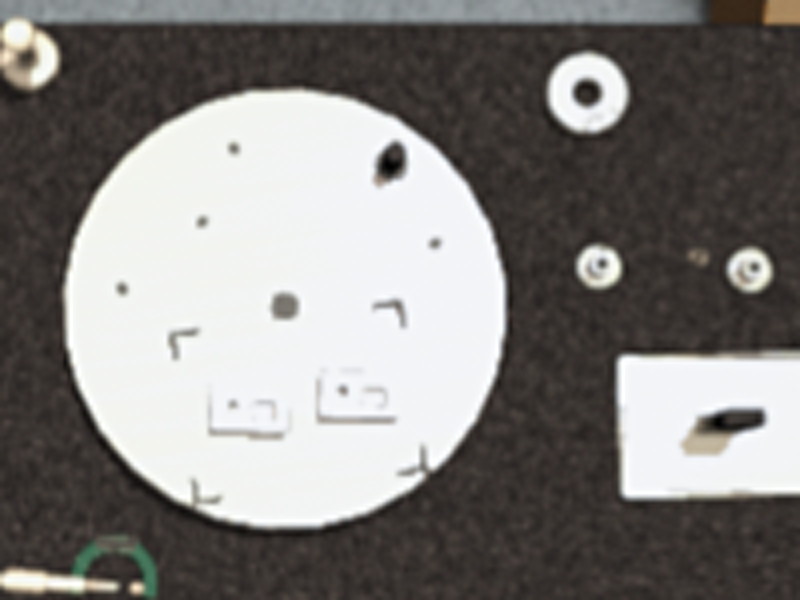

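View pics/c2.png

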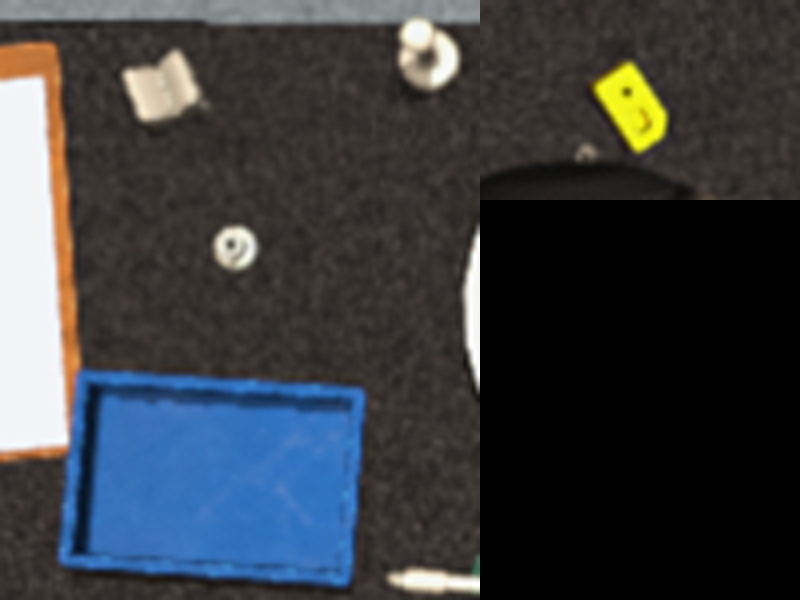

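```bash
python3 - <<'E'
from h import *
im=cv2.imread("pics/top0.png"); g=cv2.cvtColor(im,cv2.COLOR_BGR2GRAY); hsv=cv2.cvtColor(im,cv2.COLOR_BGR2HSV)
m=(g>150).astype(np.uint8)
n,l,s,c=cv2.connectedComponentsWithStats(m)
for i in range(1,n):
    if s[i,4]>60 and 100<c[i][1]<290 and c[i][0]>150 and c[i][0]<490:
        cnt=cv2.findContours((l==i).astype(np.uint8),0,2)[0][0]; r=cv2.minAreaRect(cnt)
        print(c[i].round(1),s[i],np.round(cv2.minEnclosingCircle(cnt)[0],1),[np.round(k,1) for k in r], "z5",ray("top",c[i],5),"z9",ray("top",r[0],9),"z45",ray("top",cv2.fitEllipse(cnt)[0],45))
        if s[i,4]>1200: print(" corners z9",ray("top",cv2.boxPoints(r),9).tolist())
b=cv2.inRange(hsv,(95,80,40),(125,255,255))[185:255,160:250]; cnt=max(cv2.findContours(b,0,2)[0],key=cv2.contourArea)+np.array([160,185])
r=cv2.minAreaRect(cnt);print("tray",r,ray("top",r[0],45),ray("top",cv2.boxPoints(r),45).tolist())
dk=((g<80)&(l>-1)).astype(np.uint8)
for (x0,y0,x1,y1) in((340,130,356,150),(416,198,446,214)):
    ys,xs=np.where(dk[y0:y1,x0:x1]);print("dark",xs.min()+x0,xs.max()+x0,ys.min()+y0,ys.max()+y0,xs.mean()+x0,ys.mean()+y0)
c=im[165:232,285:365].astype(float); c=np.clip((c-190)*4,0,255).astype(np.uint8)
cv2.imwrite("pics/c3.png",cv2.resize(c,(800,600*1),interpolation=cv2.INTER_NEAREST)[:600])
E
```

```text
[256.4 112.3] [250 104  15  18 161] [255.5 112.5] [array([255.5, 112.5]), array([17. , 12.7]), np.float64(45.0)] z5 [[746.2 197.2]] z9 [[744.5 199.4]] z45 [[734.1 191.7]]
[190.  121.6] [181 113  19  17 200] [189.9 121. ] [array([190. , 121.4]), array([13.8, 15.8]), np.float64(70.0)] z5 [[717.6 398.4]] z9 [[717.3 397.3]] z45 [[709.5 388. ]]
[396.4 122.7] [387 113  20  20 267] [396.5 122.5] [array([396.5, 122.5]), array([19., 19.]), np.float64(90.0)] z5 [[ 715.5 -225.6]] z9 [[ 715.1 -225.1]] z45 [[ 705.9 -218.8]]
[320.5 176.9] [ 266  122  110  110 9371] [320.8 176.5] [array([320.5, 176.5]), array([109., 109.]), np.float64(90.0)] z5 [[549.9   2.9]] z9 [[550.7   3. ]] z45 [[545.7   2.8]]
 corners z9 [[715.3, 167.3], [716.3, -160.4], [389.7, -157.9], [388.6, 163.0]]
[208.5 161.4] [204 157  10  10  81] [208.5 161.5] [array([208.5, 161.5]), array([9., 9.]), np.float64(90.0)] z5 [[595.9 338.7]] z9 [[595.  337.9]] z45 [[590.1 330. ]]
[399.2 166.3] [394 162  11  10  86] [399.3 166.3] [array([399. , 166.5]), array([ 9., 10.]), np.float64(90.0)] z5 [[ 582.7 -232.1]] z9 [[ 581.6 -230.8]] z45 [[ 5
[... 557 characters left out ...]
 z5 [[347.3 176.5]] z9 [[346.  172.8]] z45 [[348.1 172. ]]
[158.7 271.5] [149 263  22  19 184] [159.3 271.8] [array([157.3, 271.2]), array([17.8, 18.9]), np.float64(59.0)] z5 [[267.6 479.9]] z9 [[268.6 482.8]] z45 [[269.5 470.5]]
[437.8 286.4] [429 276  17  22 216] [438.  286.5] [array([438.1, 286.4]), array([19.7, 11.4]), np.float64(56.3)] z5 [[ 227.9 -342.3]] z9 [[ 228.1 -342.2]] z45 [[ 232.3 -332. ]]
tray ((202.54869079589844, 218.76992797851562), (74.7673568725586, 50.953556060791016), 3.814074993133545) [[422.4 343.2]] [[355.7, 455.2], [502.9, 449.5], [489.2, 231.3], [342.8, 238.7]]
dark 345 355 130 143 348.9166666666667 137.8125
dark 426 440 203 207 432.6779661016949 204.96610169491527
```

View pics/c3.png

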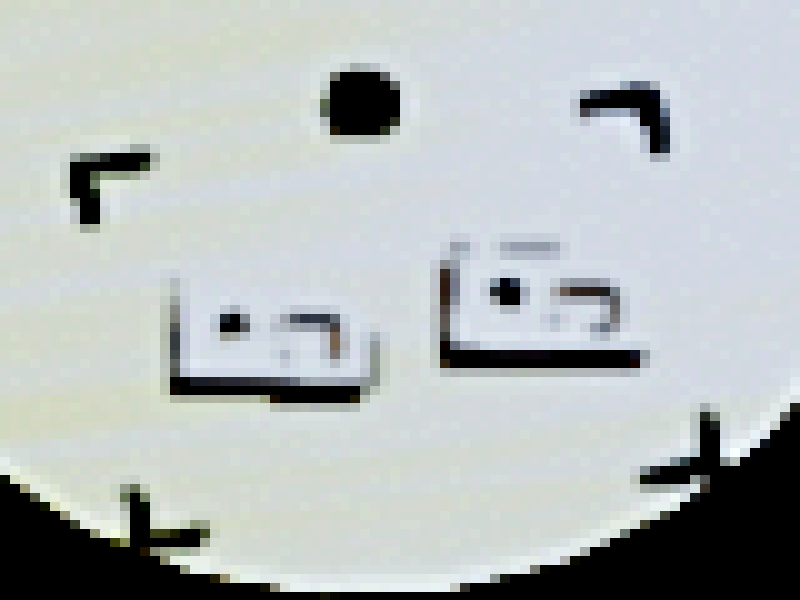

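```bash
python3 - <<'E'
from h import *
print("blockL,R",ray("top",[(312.8,201.6),(339.7,198.4)],67).tolist())
c=ray("top",(321.3,176.3),45)[0]; print("disc",c)
def f(x,y): return (285+x/10,165+y/8.955)
cs=ray("top",[f(70,150),f(665,88),f(135,548),f(718,482)],51); print("corners",cs.tolist(),cs.mean(0))
print("pin top",ray("top",[(348.8,137.5),(347.5,142)],95).tolist(),ray("top",(346.5,143.5),45))
g=cv2.imread("pics/top0.png",0)[126:150,338:360]; print(g)
print("tip blade",proj("top",[[464,-320,86],[464,-320,4]]))
E
```

```text
blockL,R [[471.5, 25.0], [480.9, -51.3]]
disc [546.7   0.9]
corners [[529.9, 85.4], [550.5, -86.1], [402.1, 65.8], [423.7, -101.0]] [476.55   -8.975]
pin top [[650.7, -75.8], [637.8, -72.1]] [[643.3 -72.3]]
[[247 238 218 184 125  78  52  45  49  51  48  51  59  59  55  53  51  52
   51  48  43  46]
 [246 246 247 243 224 182 128  84  58  48  49  46  51  53  54  54  57  64
   61  54  47  46]
 [244 245 245 246 247 242 224 185 136 109  82  50  42  48  55  55  58  65
   61  54  48  45]
 [243 243 243 244 245 246 246 242 231 217 179 116  55  39  46  51  50  56
   53  50  53  43]
 [243 243 243 244 243 244 245 246 247 247 243 212 135  61  39  42  47  51
   49  51  53  47]
 [243 243 243 243 243 244 244 244 245 246 248 248 221 152  87  46  45  49
   47  50  53  55]
 [243 243 243 243 243 243 243 243 244 245 246 248 247 231 182 112  58  45
   42  45  54  53]
 [243 243 243 243 243 243 244 244 244 244 244 245 248 248 243 212 133  70
   41  42  51  42]
 [243 243 243 243 243 243 243 245 247 243 233 234 245 248 249 248 222 158
   90  52  43  42]
 [243 243 243 243 243 243 245 248 244 210 160 161 211 24
[... 680 characters left out ...]
44 244]
 [243 243 244 245 245 206 116  68  50  37  59  97 140 199 244 246 244 244
  243 244 244 243]
 [243 243 244 245 242 188 136 112  87  87 126 148 185 235 246 245 244 244
  244 243 243 243]
 [243 243 244 245 241 197 154 151 159 175 224 233 237 245 245 244 244 243
  244 243 243 243]
 [244 243 243 244 244 231 192 198 231 239 247 247 245 245 244 244 244 243
  244 243 243 244]
 [243 243 244 244 244 243 235 237 245 245 246 245 244 244 243 243 243 244
  244 243 243 244]
 [243 243 243 244 244 244 244 244 244 244 244 244 244 244 244 243 243 243
  243 243 243 244]
 [243 243 244 243 244 244 244 244 244 244 243 244 243 243 243 243 243 244
  244 243 243 243]]
tip blade [[435.7 204.2]
 [429.1 206.1]]
```

```bash
R='' ; python3 -m pendant '[[[0.59,0.76,-0.17],[0,0,0.55],0.3],[[0.59,0.76,-0.17],[0,0,0.55],0.3],[[0.59,0.76,-0.17],[0,0,0.55],0.3],[[0.59,0.76,-0.17],[0,0,0.55],0.3],[[0.59,0.76,-0.17],[0,0,0.55],0.3],[[0.59,0.76,-0.17],[0,0,0.55],0.3],[[0.59,0.76,-0.17],[0,0,0.55],0.3],[[0.59,0.76,-0.17],[0,0,0.55],0.3],[[0.59,0.76,-0.17],[0,0,0.55],0.3],[[0.59,0.76,-0.17],[0,0,0.55],0.3]]'
python3 -m pendant '[[[0.59,0.76,-0.17],[0,0,0.55],0.3],[[0.59,0.76,-0.17],[0,0,0.55],0.3],[[0.59,0.76,-0.17],[0,0,0.55],0.3],[[0.59,0.76,-0.17],[0,0,0.55],0.3],[[0.59,0.76,-0.17],[0,0,0.55],0.3],[[0.59,0.76,-0.17],[0,0,0.55],0.3],[[0.59,0.76,-0.17],[0,0,0.55],0.3],[[0.59,0.76,-0.17],[0,0,0.55],0.3],[[0.59,0.76,-0.17],[0,0,0.55],0.3],[[0.59,0.76,-0.17],[0,0,0.55],0.3]]'
python3 - <<'E'
from h import *
im=bot.capture("top"); cv2.imwrite("pics/t1.png",im); cv2.imwrite("pics/t1c.png",im[100:,150:])
E
```

```text
time: 0.93
tool_pos: [304.8, -280.0, 192.3]
tcp_rot: [-3.141, -0.0, 0.908]
contact_force: [-0.0, -0.4, -0.2]
grip_width: 59.5
finger_force: 0.0
time: 1.77
tool_pos: [481.8, -52.0, 141.2]
tcp_rot: [-3.141, -0.0, 1.568]
contact_force: [0.6, -0.2, -0.1]
grip_width: 59.9
finger_force: 0.0
```

View pics/t1c.png

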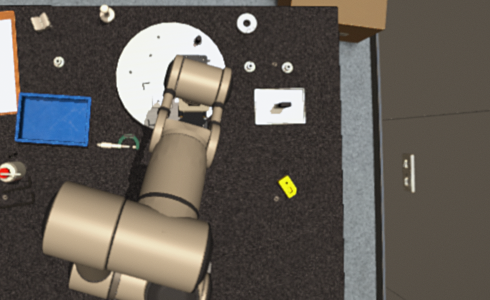

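```bash
python3 -m pendant '[[[0,0,-0.5],[0,0,0],0.3],[[0,0,-0.5],[0,0,0],0.3],[[0,0,-0.5],[0,0,0],0.3],[[0,0,-0.5],[0,0,0],0.3],[[0,0,-0.3],[0,0,0],0.3],[[0,0,-0.2],[0,0,0],0.3],[[0,0,0],[0,0,0],-1],[[0,0,0],[0,0,0],-1],[[0,0,0],[0,0,0],-1],[[0,0,0],[0,0,0],-1]]'
python3 -m pendant '[[[0,0,0],[0,0,0],-1],[[0,0,0],[0,0,0],-1],[[0,0,0.3],[0,0,0],-1],[[0,0,0.5],[0,0,0],-1],[[0,0,0.5],[0,0,0],-1],[[0,0,0.5],[0,0,0],-1],[[0,0,0.5],[0,0,0],-1],[[0,0,0.2],[0,0,0],-1],[[0,0,0],[0,0,0],-1],[[0,0,0],[0,0,0],-1]]'
```

```text
time: 2.65
tool_pos: [481.8, -53.5, 67.5]
tcp_rot: [3.14, 0.0, 1.565]
contact_force: [0.4, -0.3, -1.3]
grip_width: 37.7
finger_force: 0.3
time: 3.48
tool_pos: [481.1, -53.3, 141.8]
tcp_rot: [3.141, 0.0, 1.565]
contact_force: [-0.5, -0.0, -1.8]
grip_width: 31.8
finger_force: 30.0
```

```bash
python3 -m pendant '[[[-0.1,0.4,0],[0,0,-0.03],-1],[[-0.1,0.7,0],[0,0,-0.03],-1],[[-0.1,0.9,0],[0,0,-0.03],-1],[[-0.1,0.9,0],[0,0,-0.03],-1],[[-0.1,0.9,0],[0,0,-0.03],-1],[[-0.1,0.9,0],[0,0,-0.03],-1],[[-0.1,0.9,0],[0,0,-0.03],-1],[[-0.1,0.9,0],[0,0,-0.03],-1],[[-0.1,0.9,0],[0,0,-0.03],-1],[[-0.1,0.9,0],[0,0,-0.03],-1]]'
python3 -m pendant '[[[-0.1,0.9,0],[0,0,-0.03],-1],[[-0.1,0.9,0],[0,0,-0.03],-1],[[-0.1,0.9,0],[0,0,-0.03],-1],[[-0.1,0.9,0],[0,0,-0.03],-1],[[-0.1,0.9,0],[0,0,-0.03],-1],[[-0.1,0.9,0],[0,0,-0.03],-1],[[-0.1,0.9,0],[0,0,0],-1],[[-0.1,0.9,0],[0,0,0],-1],[[-0.1,0,0],[0,0,0],-1],[[0,0,0],[0,0,0],-1]]'
python3 -m pendant '[[[0,0,-0.3],[0,0,0],-1],[[0,0,-0.6],[0,0,0],-1],[[0,0,-0.6],[0,0,0],-1],[[0,0,-0.6],[0,0,0],-1],[[0,0,-0.6],[0,0,0],-1],[[0,0,-0.6],[0,0,0],-1],[[0,0,-0.3],[0,0,0],-1],[[0,0,-0.2],[0,0,0],-1],[[0,0,0],[0,0,0],-1],[[0,0,0],[0,0,0],-1]]'
```

```text
time: 4.32
tool_pos: [450.3, 196.8, 140.6]
tcp_rot: [-3.14, 0.001, 1.529]
contact_force: [0.8, 0.6, -1.8]
grip_width: 32.0
finger_force: 30.0
time: 5.15
tool_pos: [422.8, 412.2, 140.0]
tcp_rot: [-3.139, 0.002, 1.51]
contact_force: [0.8, -0.2, -1.3]
grip_width: 31.9
finger_force: 30.0
time: 5.98
tool_pos: [424.5, 411.0, 29.5]
tcp_rot: [3.141, -0.001, 1.506]
contact_force: [-5.5, -1.4, 16.8]
grip_width: 32.1
finger_force: 30.0
```

```bash
python3 -m pendant '[[[0,0,0.5],[0,0,0],-1],[[0,0,0.5],[0,0,0],-1],[[0,-0.3,0.3],[0,0,0],-1],[[0,-0.4,0],[0,0,0],-1],[[0,-0.2,0],[0,0,0],-1],[[0,0,-0.4],[0,0,0],-1],[[0,0,-0.4],[0,0,0],-1],[[0,0,-0.4],[0,0,0],-1],[[0,0,-0.1],[0,0,0],-1],[[0,0,0],[0,0,0],-1]]'
```

```text
time: 6.82
tool_pos: [424.1, 383.7, 27.3]
tcp_rot: [-3.141, 0.0, 1.506]
contact_force: [-0.6, 1.7, 5.1]
grip_width: 31.8
finger_force: 30.0
```

```bash
python3 -m pendant '[[[0,0,0],[0,0,0],0.3],[[0,0,0],[0,0,0],0.3],[[0,0,0],[0,0,0],0.3],[[0,0,0.4],[0,0,0],0.3],[[0,0,0.6],[0,0,0],0.3],[[0,0,0.6],[0,0,0],0.3],[[0,0,0.6],[0,0,0],0.3],[[0,0,0.6],[0,0,0],0.3],[[0,0,0.6],[0,0,0],0.3],[[0,0,0.4],[0,0,0],0.3]]'
python3 -m pendant '[[[0.1,-0.8,0],[0,0,0],0.3],[[0.1,-0.8,0],[0,0,0],0.3],[[0.1,-0.8,0],[0,0,0],0.3],[[0.1,-0.8,0],[0,0,0],0.3],[[0.1,-0.8,0],[0,0,0],0.3],[[0.1,-0.8,0],[0,0,0],0.3],[[0.1,-0.8,0],[0,0,0],0.3],[[0.1,-0.8,0],[0,0,0],0.3],[[0.1,-0.8,0],[0,0,0],0.3],[[0.1,-0.8,0],[0,0,0],0.3]]'
python3 -m pendant '[[[0.1,-0.8,0],[0,0,0],0.3],[[0.1,-0.8,0],[0,0,0],0.3],[[0.1,-0.8,0],[0,0,0],0.3],[[0.1,-0.8,0],[0,0,0],0.3],[[0.1,-0.75,0],[0,0,0],0.3],[[0,0,-0.5],[0,0,0],0.3],[[0,0,-0.5],[0,0,0],0.3],[[0,0,-0.3],[0,0,0],0.3],[[0,0,0],[0,0,0],0.3],[[0,0,0],[0,0,0],0.3]]'
python3 - <<'E'
from h import *
im=bot.capture("top"); cv2.imwrite("pics/t2.png",im)
a=cv2.resize(im[180:260,150:260],(440,320),interpolation=cv2.INTER_CUBIC)
b=cv2.resize(im[160:240,270:360],(360,320),interpolation=cv2.INTER_CUBIC)
s=bot.capture("scene")[160:290,140:400]; s=cv2.resize(s,(520,260),interpolation=cv2.INTER_CUBIC); s=cv2.copyMakeBorder(s,0,0,0,280,0)
cv2.imwrite("pics/t2c.png",cv2.vconcat([cv2.hconcat([a,b]),s]))
E
```

```text
time: 7.65
tool_pos: [424.6, 384.4, 143.0]
tcp_rot: [3.141, -0.001, 1.507]
contact_force: [0.0, 0.6, -0.2]
grip_width: 59.6
finger_force: 0.0
time: 8.48
tool_pos: [453.9, 143.1, 141.4]
tcp_rot: [-3.141, 0.0, 1.507]
contact_force: [0.0, 0.1, -0.6]
grip_width: 59.7
finger_force: 0.0
time: 9.32
tool_pos: [468.9, 26.2, 102.4]
tcp_rot: [-3.14, 0.0, 1.507]
contact_force: [-0.3, 0.4, -0.1]
grip_width: 59.2
finger_force: 0.0
```

View pics/t2c.png

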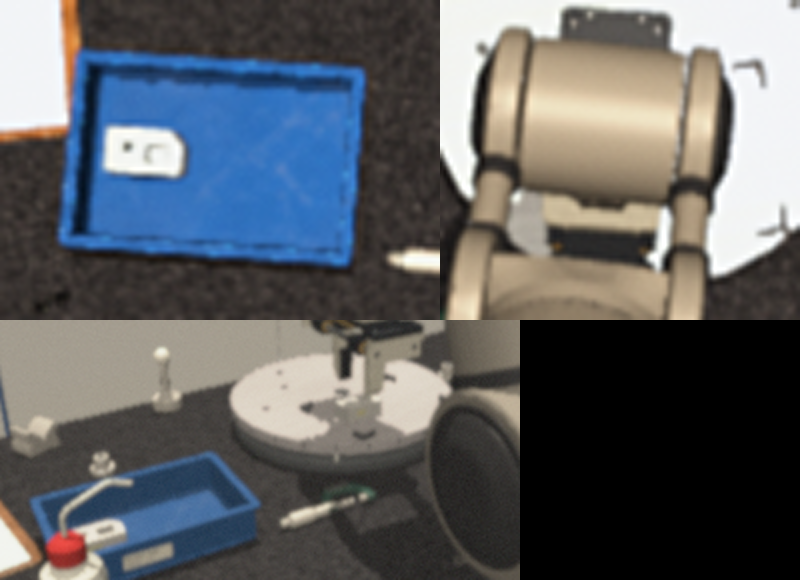

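```bash
python3 -m pendant '[[[0.05,0,-0.4],[0,0,0],0.3],[[0,0,-0.4],[0,0,0],0.3],[[0,0,-0.3],[0,0,0],0.3],[[0,0,-0.1],[0,0,0],0.3],[[0,0,0],[0,0,0],-1],[[0,0,0],[0,0,0],-1],[[0,0,0],[0,0,0],-1],[[0,0,0],[0,0,0],-1],[[0,0,0],[0,0,0],-1],[[0,0,0],[0,0,0],-1]]'
python3 -m pendant '[[[0,0,0.2],[0,0,0],-1],[[0,0,0.4],[0,0,0],-1],[[0,0,0.5],[0,0,0],-1],[[0,0,0.5],[0,0,0],-1],[[0,0,0.5],[0,0,0],-1],[[0,0,0.4],[0,0,0],-1],[[0,0.4,0],[0,0,0],-1],[[0,0.7,0],[0,0,0],-1],[[-0.1,0.9,0],[0,0,0],-1],[[-0.2,0.9,0],[0,0,0],-1]]'
```

```text
time: 10.25
tool_pos: [470.9, 26.1, 67.2]
tcp_rot: [3.141, 0.0, 1.507]
contact_force: [-0.7, -0.5, 4.0]
grip_width: 31.6
finger_force: 29.8
time: 11.08
tool_pos: [462.1, 113.7, 142.2]
tcp_rot: [3.141, -0.0, 1.506]
contact_force: [-0.9, 0.6, -1.1]
grip_width: 31.8
finger_force: 29.8
```

```bash
python3 -m pendant '[[[-0.2,0.9,0],[0,0,0],-1],[[-0.2,0.9,0],[0,0,0],-1],[[-0.2,0.9,0],[0,0,0],-1],[[-0.2,0.9,0],[0,0,0],-1],[[-0.2,0.9,0],[0,0,0],-1],[[-0.2,0.9,0],[0,0,0],-1],[[-0.1,0.5,0],[0,0,0],-1],[[-0.1,0.2,0],[0,0,0],-1],[[0,0,-0.4],[0,0,0],-1],[[0,0,-0.6],[0,0,0],-1]]'
python3 -m pendant '[[[0,0,-0.6],[0,0,0],-1],[[0,0,-0.6],[0,0,0],-1],[[0,0,-0.6],[0,0,0],-1],[[0,0,-0.6],[0,0,0],-1],[[0,0,-0.3],[0,0,0],-1],[[0,0,-0.1],[0,0,0],-1],[[0,0,0],[0,0,0],-1],[[0,0,0],[0,0,0],-1],[[0,0,0],[0,0,0],-1],[[0,0,0],[0,0,0],-1]]'
```

```text
time: 11.92
tool_pos: [420.5, 296.7, 112.9]
tcp_rot: [3.138, -0.002, 1.508]
contact_force: [-0.5, 0.2, -1.3]
grip_width: 32.0
finger_force: 29.8
time: 12.75
tool_pos: [420.3, 296.4, 28.7]
tcp_rot: [3.14, -0.001, 1.507]
contact_force: [0.5, -0.4, -1.1]
grip_width: 31.8
finger_force: 29.8
```

```bash
python3 -m pendant '[[[0,0,-0.1],[0,0,0],-1],[[0,0,0],[0,0,0],-1],[[0,0,0],[0,0,0],0.3],[[0,0,0],[0,0,0],0.3],[[0,0,0],[0,0,0],0.3],[[0,0,0.4],[0,0,0],0.3],[[0,0,0.7],[0,0,0],0.3],[[0,0,0.8],[0,0,0],0.3],[[0,0,0.8],[0,0,0],0.3],[[0,0,0.5],[0,0,0],0.3]]'
python3 -m pendant '[[[0.4,0.1,0],[0,0,-0.9],0.3],[[0.4,0.1,0],[0,0,-0.9],0.3],[[0.4,0.1,0],[0,0,-0.9],0.3],[[0.4,0.1,0],[0,0,-0.9],0.3],[[0.4,0.1,0],[0,0,-0.9],0.3],[[0.4,0.1,0],[0,0,-0.9],0.3],[[0.4,0.1,0],[0,0,-0.9],0.3],[[0.4,0.1,0],[0,0,-0.9],0.3],[[0.4,0.1,0],[0,0,-0.9],0.3],[[0.4,0.1,0],[0,0,-0.9],0.3]]'
python3 -m pendant '[[[0.4,0.1,0],[0,0,-0.9],0.3],[[0.4,0.1,0],[0,0,-0.9],0.3],[[0.4,0.1,0],[0,0,-0.9],0.3],[[0.4,0.03,0],[0,0,-0.86],0.3],[[0.17,0,0],[0,-0.7,0],0.3],[[0,0,0],[0,-0.7,0],0.3],[[0,0,0],[0,-0.7,0],0.3],[[0,0,0],[0,-0.7,0],0.3],[[0,0,0],[0,-0.53,0],0.3],[[0,0,0],[0,0,0],0.3]]'
python3 - <<'E'
from h import *
im=bot.capture("top"); cv2.imwrite("pics/t3.png",im); s=bot.capture("scene")
a=cv2.resize(im[100:260,150:350],(400,320),interpolation=cv2.INTER_CUBIC)
b=cv2.resize(im[100:228,340:500],(400,320),interpolation=cv2.INTER_CUBIC)
s=cv2.resize(s[120:290,120:400],(428,260),interpolation=cv2.INTER_CUBIC); s=cv2.copyMakeBorder(s,0,0,0,372,0)
cv2.imwrite("pics/t3c.png",cv2.vconcat([cv2.hconcat([a,b]),s])); print(bot.get_obs()["joint_positions"])
E
```

```text
time: 13.58
tool_pos: [420.3, 296.5, 122.9]
tcp_rot: [3.14, -0.001, 1.507]
contact_force: [0.7, -0.2, -0.4]
grip_width: 59.4
finger_force: 0.0
time: 14.42
tool_pos: [540.1, 326.2, 120.5]
tcp_rot: [3.142, 0.001, 0.422]
contact_force: [0.5, 0.0, -0.4]
grip_width: 60.2
finger_force: 0.0
time: 15.25
tool_pos: [590.2, 336.0, 119.5]
tcp_rot: [3.14, -0.398, 0.003]
contact_force: [-0.8, 0.8, 1.0]
grip_width: 59.5
finger_force: 0.0
[ 0.48361842  0.59391005  1.5472673  -0.29599508  0.66608631  2.25636047]
```

View pics/t3c.png

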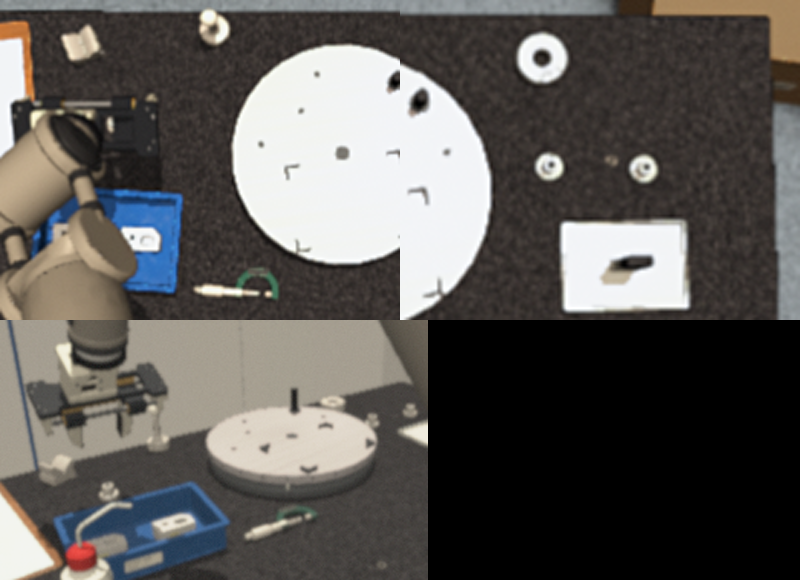

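```bash
python3 -c "
from h import *
print(proj('scene',[[595,338,11],[582,-231,11],[580.5,-344,11]]))"
python3 -m pendant '[[[0.1,0.03,-0.5],[0,0,0],0.3],[[0,0,-0.6],[0,0,0],0.3],[[0,0,-0.6],[0,0,0],0.3],[[0,0,-0.6],[0,0,0],0.3],[[0,0,-0.5],[0,0,0],0.3],[[0,0,-0.3],[0,0,0],0.3],[[0,0,-0.2],[0,0,0],0.3],[[0,0,0],[0,0,0],0.3],[[0,0,0],[0,0,0],-1],[[0,0,0],[0,0,0],-1]]'
python3 -m pendant '[[[0,0,0],[0,0,0],-1],[[0,0,0],[0,0,0],-1],[[0,0,0],[0,0,0],-1],[[0,0,0],[0,0,0],-1],[[0,0,0],[0,0,0],-1],[[0,0,0.2],[0,0,0],-1],[[0,0,0.4],[0,0,0],-1],[[0,0,0.4],[0,0,0],-1],[[0,0,0],[0,0,0],-1],[[0,0,0],[0,0,0],-1]]'
python3 - <<'E'
from h import *
s=bot.capture("scene"); cv2.imwrite("pics/s4.png",cv2.resize(s[140:260,130:290],(480,360),interpolation=cv2.INTER_CUBIC))
E
```

```text
[[190.  231.2]
 [362.1 185.2]
 [386.9 178.4]]
time: 16.18
tool_pos: [596.6, 337.2, 22.9]
tcp_rot: [-3.141, -0.401, -0.001]
contact_force: [0.3, -0.3, 0.2]
grip_width: 51.1
finger_force: 0.0
time: 17.02
tool_pos: [596.6, 337.4, 53.6]
tcp_rot: [-3.14, -0.402, -0.001]
contact_force: [0.1, -0.7, -0.4]
grip_width: 26.5
finger_force: 30.0
```

View pics/s4.png

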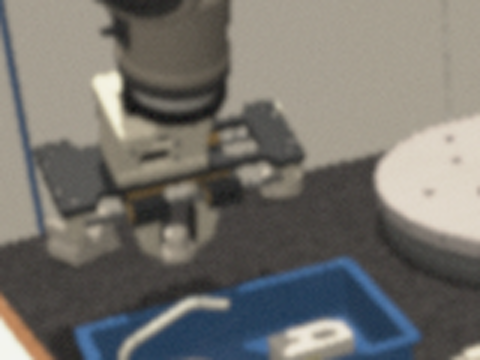

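```bash
python3 -m pendant '[[[0,0,-0.3],[0,0,0],-1],[[0,0,-0.4],[0,0,0],-1],[[0,0,-0.27],[0,0,0],-1],[[0,0,-0.03],[0,0,0],-1],[[0,0,0],[0,0,0],-1],[[0,0,0],[0,0,0],0.3],[[0,0,0],[0,0,0],0.3],[[0,0,0],[0,0,0],0.3],[[0,0,0],[0,0,0],0.3],[[0,0,0.5],[0,0,0],0.3]]'
python3 -m pendant '[[[0,0,0.7],[0,0.4,0],0.3],[[0,0,0.7],[0,0.43,0],0.3],[[0,0,0.7],[0,0,0],0.3],[[-0.5,0,0],[0,0,0],0.3],[[-1,0,0],[0,0,0],0.3],[[-1,0,0],[0,0,0],0.3],[[-1,0,0],[0,0,0],0.3],[[-1,0,0],[0,0,0],0.3],[[0,0,0],[0,0,0],0.3],[[0,0,0],[0,0,0],0.3]]'
python3 - <<'E'
from h import *
s=bot.capture("scene");t=bot.capture("top"); cv2.imwrite("pics/s5.png",cv2.hconcat([cv2.resize(s[200:260,160:220],(400,400),interpolation=cv2.INTER_CUBIC),cv2.resize(t[140:180,188:228],(400,400),interpolation=cv2.INTER_CUBIC)]))
g=cv2.cvtColor(t,cv2.COLOR_BGR2GRAY)[145:180,190:230]; n,l,st,c=cv2.connectedComponentsWithStats((g>150).astype(np.uint8))
for i in range(1,n): print(st[i],c[i]+[190,145],ray("top",c[i]+[190,145],9))
E
```

```text
time: 17.9
tool_pos: [594.1, 335.9, 33.7]
tcp_rot: [3.139, -0.394, 0.001]
contact_force: [-0.5, -0.3, -0.5]
grip_width: 55.7
finger_force: 0.0
time: 18.73
tool_pos: [459.9, 337.3, 100.1]
tcp_rot: [3.142, -0.3, 0.002]
contact_force: [-0.0, 0.1, -0.7]
grip_width: 59.8
finger_force: 0.0
[14 12 10 11 81] [208.58024691 161.71604938] [[594.3 337.7]]
```

View pics/s5.png

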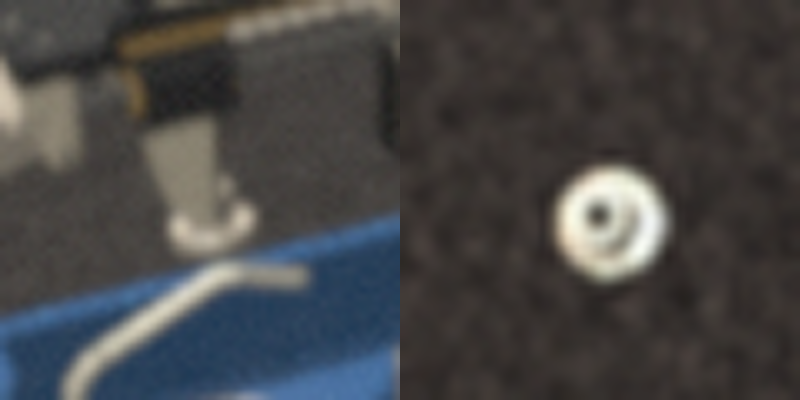

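```bash
python3 -m pendant '[[[0.5,0,0],[0,0,0],0.3],[[0.8,0,0],[0,0,0],0.3],[[0.8,0,0],[0,0,0],0.3],[[0.8,0,0],[0,0,0],0.3],[[0.8,0,0],[0,0,0],0.3],[[0.5,0,-0.3],[0,0,0],0.3],[[0,0,-0.5],[0,0,0],0.3],[[0,0,-0.4],[0,0,0],0.3],[[0,0,0],[0,0,0],0.3],[[0,0,0],[0,0,0],0.3]]'
```

```text
time: 19.67
tool_pos: [586.5, 336.4, 62.5]
tcp_rot: [3.14, -0.298, 0.0]
contact_force: [0.3, -0.1, 0.0]
grip_width: 59.4
finger_force: 0.0
```

```bash
python3 -m pendant '[[[0.07,0.04,-0.4],[0,0,0],0.3],[[0,0,-0.4],[0,0,0],0.3],[[0,0,-0.4],[0,0,0],0.3],[[0,0,-0.2],[0,0,0],0.3],[[0,0,0],[0,0,0],0.3],[[0,0,0],[0,0,0],-1],[[0,0,0],[0,0,0],-1],[[0,0,0],[0,0,0],-1],[[0,0,0],[0,0,0],-1],[[0,0,0],[0,0,0],-1]]'
```

```text
time: 20.5
tool_pos: [589.1, 338.2, 22.1]
tcp_rot: [-3.141, -0.301, -0.0]
contact_force: [0.6, -0.5, -0.7]
grip_width: 31.1
finger_force: 0.1
```

```bash
python3 -m pendant '[[[0,0,0],[0,0,0],-0.1],[[0,0,0],[0,0,0],-0.1],[[0,0,-0.07],[0,0,0],-0.1],[[0,0,0],[0,0,0],-1],[[0,0,0],[0,0,0],-1],[[0,0,0],[0,0,0],-1],[[0,0,0],[0,0,0],-1],[[0,0,0.2],[0,0,0],-1],[[0,0,0.4],[0,0,0],-1],[[0,0,0.5],[0,0,0],-1]]'
python3 -m pendant '[[[0,0,0.7],[0,0,0],-1],[[0,0,0.7],[0,0,0],-1],[[0,0,0.7],[0,0,0],-1],[[0,0,0.7],[0,0,0],-1],[[0,0,0.5],[0,0,0],-1],[[-0.1,-0.4,0.2],[0,0,0],-1],[[-0.2,-0.7,0],[0,0,0],-1],[[-0.2,-0.9,0],[0,0,0],-1],[[-0.2,-0.9,0],[0,0,0],-1],[[-0.2,-0.9,0],[0,0,0],-1]]'
```

```text
time: 21.33
tool_pos: [588.4, 337.9, 52.7]
tcp_rot: [3.141, -0.298, 0.0]
contact_force: [0.6, 0.3, 0.1]
grip_width: 27.1
finger_force: 30.0
time: 22.17
tool_pos: [560.6, 222.4, 157.6]
tcp_rot: [3.141, -0.299, 0.001]
contact_force: [-0.3, 0.0, -0.1]
grip_width: 27.4
finger_force: 30.0
```

```bash
python3 -m pendant '[[[-0.22,-0.9,0],[0,0,0.03],-1],[[-0.22,-0.9,0],[0,0,0.03],-1],[[-0.22,-0.9,0],[0,0,0.03],-1],[[-0.22,-0.9,0],[0,0,0.03],-1],[[-0.22,-0.9,0],[0,0,0.03],-1],[[-0.22,-0.9,0],[0,0,0.03],-1],[[-0.22,-0.9,0],[0,0,0.03],-1],[[-0.22,-0.9,0],[0,0,0.03],-1],[[-0.22,-0.9,0],[0,0,0],-1],[[-0.22,-0.9,0],[0,0,0],-1]]'
python3 -m pendant '[[[-0.22,-0.9,0],[0,0,0],-1],[[-0.22,-0.9,0],[0,0,0],-1],[[-0.22,-0.9,0],[0,0,0],-1],[[-0.22,-0.9,0],[0,0,0],-1],[[-0.22,-0.9,0],[0,0,0],-1],[[-0.22,-0.9,0],[0,0,0],-1],[[-0.22,-0.8,0],[0,0,0],-1],[[-0.22,-0.5,0],[0,0,0],-1],[[-0.22,-0.2,0],[0,0,0],-1],[[0,0,0],[0,0,0],-1]]'
python3 -m pendant '[[[0,0,0],[0,0,0],-1],[[0,0,-0.3],[0,0,0],-1],[[0,0,-0.6],[0,0,0],-1],[[0,0,-0.6],[0,0,0],-1],[[0,0,-0.6],[0,0,0],-1],[[0,0,-0.4],[0,0,0],-1],[[0,0,0],[0,0,0],-1],[[0,0,0],[0,0,0],-1],[[0,0,0],[0,0,0],-1],[[0,0,0],[0,0,0],-1]]'
python3 - <<'E'
from h import *
s=bot.capture("scene");t=bot.capture("top"); cv2.imwrite("pics/s6.png",cv2.hconcat([cv2.resize(s[150:250,300:440],(400,400),interpolation=cv2.INTER_CUBIC),cv2.resize(t[140:240,390:490],(400,400),interpolation=cv2.INTER_CUBIC)]))
E
```

```text
time: 23.0
tool_pos: [494.4, -47.3, 157.7]
tcp_rot: [3.141, -0.3, 0.029]
contact_force: [0.7, -0.0, -0.6]
grip_width: 27.3
finger_force: 30.0
time: 23.83
tool_pos: [434.9, -253.6, 157.5]
tcp_rot: [-3.141, -0.299, 0.026]
contact_force: [0.2, 1.3, -1.3]
grip_width: 27.5
finger_force: 30.0
time: 24.67
tool_pos: [437.1, -252.9, 83.5]
tcp_rot: [3.14, -0.301, 0.03]
contact_force: [-0.3, -0.2, -0.4]
grip_width: 27.5
finger_force: 30.0
```

View pics/s6.png

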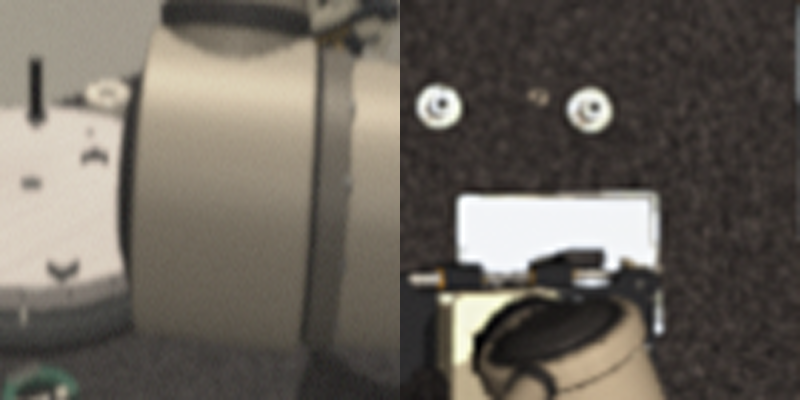

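```bash
python3 -m pendant '[[[-0.2,-0.4,0],[0,0,0],-1],[[-0.17,-0.5,0],[0,0,0],-1],[[0,-0.33,0],[0,0,0],-1],[[0,0,-0.3],[0,0,0],-1],[[0,0,-0.4],[0,0,0],-1],[[0,0,-0.4],[0,0,0],-1],[[0,0,-0.3],[0,0,0],-1],[[0,0,0],[0,0,0],-1],[[0,0,0],[0,0,0],-1],[[0,0,0],[0,0,0],-1]]'
```

```text
time: 25.6
tool_pos: [425.7, -289.7, 40.8]
tcp_rot: [3.141, -0.3, 0.029]
contact_force: [0.4, -0.5, -0.6]
grip_width: 27.4
finger_force: 30.0
```

```bash
python3 -m pendant '[[[0,0,-0.2],[0,0,0],-1],[[0,0,-0.2],[0,0,0],-1],[[0,0,-0.05],[0,0,0],-1],[[0,0,0],[0,0,0],-1],[[0,0,-0.03],[0,0,0],-1],[[0,0,0],[0,0,0],-1],[[0,0,-0.03],[0,0,0],-1],[[0,0,0],[0,0,0],-1],[[0,0,0],[0,0,0],-1],[[0,0,0],[0,0,0],-1]]'
```

```text
time: 26.43
tool_pos: [425.5, -289.8, 25.4]
tcp_rot: [3.141, -0.3, 0.029]
contact_force: [-0.2, 0.8, -0.6]
grip_width: 27.1
finger_force: 30.0
```

```bash
python3 -m pendant '[[[0,0,-0.04],[0,0,0],-1],[[0,0,0],[0,0,0],-1],[[0,0,0],[0,0,0],-0.17],[[0,0,0],[0,0,0],-0.17],[[0,0,0],[0,0,0],-0.17],[[0,0,0.1],[0,0,0],-0.17],[[0,0,0.3],[0,0,0],-0.17],[[0,0,0.6],[0,0,0],-0.17],[[0,0,0.8],[0,0,0],-0.1],[[0,0,0.8],[0,0,0],0.3]]'
python3 -m pendant '[[[0.4,-0.2,0],[0,0,0],0.3],[[0.8,-0.3,0],[0,0,0],0.3],[[0.8,-0.3,0],[0,0,0],0.3],[[0.8,-0.3,0],[0,0,0],0.3],[[0.8,-0.3,0],[0,0,0],0.3],[[0.8,-0.3,0],[0,0,0],0.3],[[0.5,-0.1,-0.2],[0,0,0],0.3],[[0,0,-0.5],[0,0,0],0.3],[[0,0,0],[0,0,0],0.3],[[0,0,0],[0,0,0],0.3]]'
python3 - <<'E'
from h import *
t=bot.capture("top"); cv2.imwrite("pics/t7.png",cv2.resize(t[140:240,380:490],(660,600),interpolation=cv2.INTER_CUBIC))
E
```

```text
time: 27.27
tool_pos: [425.0, -289.5, 102.8]
tcp_rot: [-3.141, -0.299, 0.028]
contact_force: [0.1, -1.3, 0.4]
grip_width: 44.6
finger_force: 0.0
time: 28.1
tool_pos: [571.7, -343.0, 80.2]
tcp_rot: [-3.14, -0.298, 0.028]
contact_force: [-1.3, 0.6, 0.1]
grip_width: 59.7
finger_force: 0.0
```

View pics/t7.png

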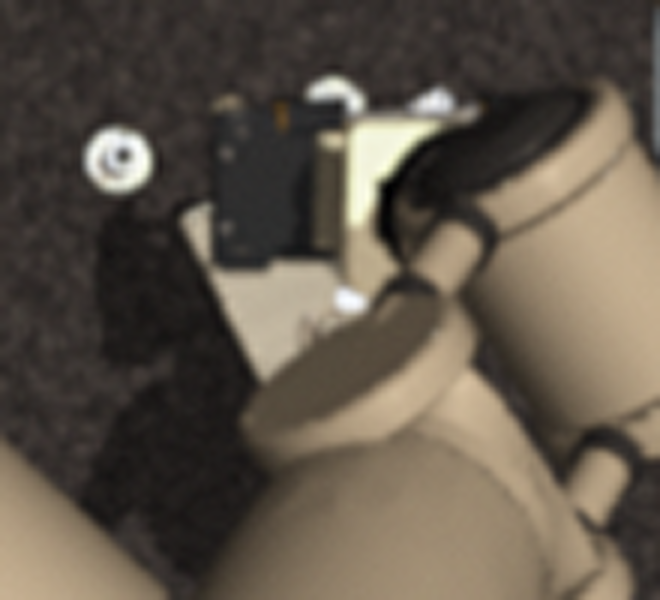

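```bash
python3 -m pendant '[[[0,0,0.8],[0,0,0],0.3],[[0,0,0.8],[0,0,0],0.3],[[0,0,0.8],[0,0,0],0.3],[[0,0.8,0.8],[0,0,0],0.3],[[0,0.9,0],[0,0,0],0.3],[[-0.2,0.9,0],[0,0,0],0.3],[[-0.4,0.9,0],[0,0,0],0.3],[[-0.4,0.9,0],[0,0,0],0.3],[[-0.4,0.9,0],[0,0,0],0.3],[[-0.4,0.9,0],[0,0,0],0.3]]'
python3 - <<'E'
from h import *
t=bot.capture("top"); cv2.imwrite("pics/t8.png",t);cv2.imwrite("pics/t8c.png",cv2.resize(t[110:235,360:500],(670,600),interpolation=cv2.INTER_CUBIC))
E
```

```text
time: 28.98
tool_pos: [517.4, -156.7, 178.3]
tcp_rot: [3.141, -0.301, 0.028]
contact_force: [-0.1, -0.8, -0.9]
grip_width: 59.4
finger_force: 0.0
```

View pics/t8c.png

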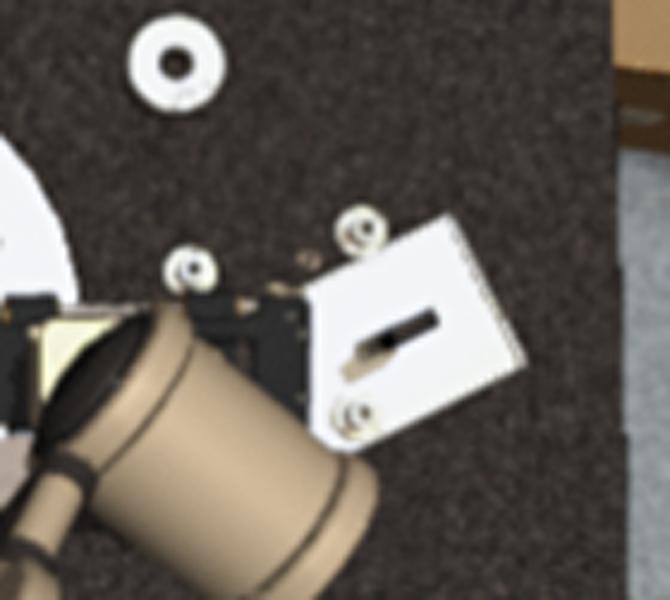

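```bash
python3 -m pendant '[[[0,0.8,0],[0.015,0.5,0],0.3],[[0,0.8,0],[0.015,0.5,0],0.3],[[0,0.8,0],[0.015,0.5,0],0.3],[[0,0.8,0],[0.015,0.5,0],0.3],[[0,0.8,0],[0.015,0.5,0],0.3],[[0,0.8,0],[0.015,0.5,0],0.3],[[0,0,0],[0.015,0.5,0],0.3],[[0,0,0],[0.015,0.5,0],0.3],[[0,0,0],[0.015,0.5,0],0.3],[[0,0,0],[0.015,0.5,0],0.3]]'
cat > meas.py <<'E'
from h import *
t=bot.capture("top"); g=cv2.cvtColor(t,cv2.COLOR_BGR2GRAY)
n,l,s,c=cv2.connectedComponentsWithStats((g>150).astype(np.uint8))
for i in range(1,n):
    if s[i,4]>50 and 380<c[i][0]<490 and 120<c[i][1]<260:
        cnt=max(cv2.findContours((l==i).astype(np.uint8),0,2)[0],key=len); r=cv2.minAreaRect(cnt)
        print(c[i].round(1),s[i,4],np.round(r[1],1),round(r[2],1),"z9",ray("top",r[0],9))
        if s[i,4]>500: print(ray("top",cv2.boxPoints(r),9).tolist())
cv2.imwrite("pics/m.png",cv2.resize(t[110:235,380:490],(528,600),interpolation=cv2.INTER_CUBIC))
E
python3 meas.py
```

```text
time: 29.87
tool_pos: [518.6, -13.9, 178.5]
tcp_rot: [-3.108, 0.3, 0.028]
contact_force: [0.2, 0.4, 0.9]
grip_width: 59.5
finger_force: 0.0
[396.4 122.7] 272 [19. 19.] 90.0 z9 [[ 715.1 -225.1]]
[439.2 179.7] 1741 [44.7 49.6] 63.4 z9 [[ 552.6 -345.3]]
[[578.9, -249.3], [646.8, -384.1], [526.3, -441.5], [459.7, -307.2]]
[399.2 166.3] 87 [ 9. 10.] 90.0 z9 [[ 581.6 -230.8]]
```

View pics/m.png

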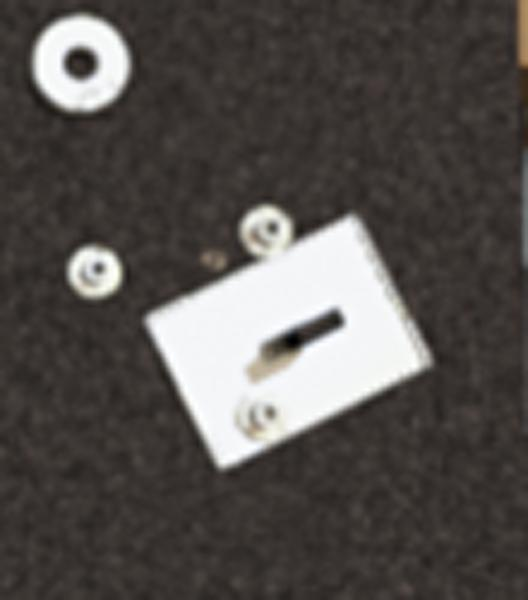

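```bash
python3 - <<'E'
from h import *
c=ray("top",[(410.6,176.25),(454,154.8),(470,185),(426.25,207.5)],9); m=c.mean(0); print(c.tolist(),m)
v=c[0]-c[1]+c[3]-c[2]; yaw=np.arctan2(-v[0],v[1]); print("yaw",yaw, np.linalg.norm(c[0]-c[1]),np.linalg.norm(c[1]-c[2]))
R=np.array([[np.cos(yaw),-np.sin(yaw)],[np.sin(yaw),np.cos(yaw)]])
h3=ray("top",(434.2,196.9),13)[0]; h2=ray("top",(435.6,158.1),9)[0]; h1=ray("top",(399.2,166.3),9)[0]
for n,h in(("h3",h3),("h2",h2),("h1",h1)): print(n,h,(R.T@(h-m)).round(1))
for s in((31.5,31),(31.5,-31)): print("slot",s,m+R@np.array(s))
print("xaxis",R[:,0],"pick off TCP=hub+5.7*x")
t=cv2.imread("pics/t8.png",0)
E
```

```text
[[552.4, -265.1], [617.7, -396.7], [526.9, -442.8], [459.4, -310.4]] [ 539.1  -353.75]
yaw 0.46606891177505216 146.91034681056334 101.83246044361304
h3 [ 490.6 -333.6] [-34.3  39.8]
h2 [ 607.4 -341. ] [ 66.7 -19.3]
h1 [ 582.2 -231.4] [93.5 89.9]
slot (31.5, 31) [ 553.30954771 -311.90100056]
slot (31.5, -31) [ 581.17098132 -367.28818786]
xaxis [0.89334173 0.44937796] pick off TCP=hub+5.7*x
```

```bash
python3 -m pendant '[[[0.23,-0.7,-0.1],[-0.28,0,0],0.3],[[0.23,-0.8,-0.2],[0,0,0.4],0.3],[[0.23,-0.8,-0.2],[0,0,0.4],0.3],[[0.23,-0.8,-0.2],[0,0,0.4],0.3],[[0.23,-0.8,-0.2],[0,0,0.4],0.3],[[0.23,-0.8,-0.2],[0,0,0.4],0.3],[[0.23,-0.8,-0.2],[0,0,0.4],0.3],[[0.23,-0.8,-0.2],[0,0,0.4],0.3],[[0.23,-0.6,-0.1],[0,0,0.4],0.3],[[0.23,-0.25,0],[0,0,0.4],0.3]]'
python3 -m pendant '[[[0,0,0],[0,0,0.05],0.3],[[0,0,0],[0,0,0],0.3],[[0,0,-0.4],[0,0,0],0.3],[[0,0,-0.6],[0,0,0],0.3],[[0,0,-0.4],[0,0,0],0.3],[[0,0,-0.2],[0,0,0],0.3],[[0,0,0],[0,0,0],0.3],[[0,0,0],[0,0,0],0.3],[[0,0,0],[0,0,0],0.3],[[0,0,0],[0,0,0],0.3]]'
```

```text
time: 30.75
tool_pos: [586.9, -231.4, 129.1]
tcp_rot: [3.14, 0.3, 0.45]
contact_force: [0.1, -0.1, 0.1]
grip_width: 59.5
finger_force: 0.0
time: 31.58
tool_pos: [588.0, -228.4, 82.1]
tcp_rot: [3.14, 0.299, 0.456]
contact_force: [0.2, -0.5, 1.3]
grip_width: 59.5
finger_force: 0.0
```

```bash
python3 -m pendant '[[[0,0,-0.4],[0,0,0],0.3],[[0,0,-0.5],[0,0,0],0.3],[[0,0,-0.5],[0,0,0],0.3],[[0,0,-0.4],[0,0,0],0.3],[[0,0,-0.2],[0,0,0],0.3],[[0,0,-0.05],[0,0,0],0.3],[[0,0,0],[0,0,0],0.3],[[0,0,0],[0,0,0],-1],[[0,0,0],[0,0,0],-1],[[0,0,0],[0,0,0],-1]]'
python3 -m pendant '[[[0,0,0],[0,0,0],-1],[[0,0,0],[0,0,0],-1],[[0,0,0],[0,0,0],-1],[[0,0,0],[0,0,0],-1],[[0,0,0.2],[0,0,0],-1],[[0,0,0.5],[0,0,0],-1],[[0,0,0.8],[0,0,0],-1],[[0,0,0.8],[0,0,0],-1],[[0,0,0.8],[0,0,0],-1],[[0,0,0.6],[0,0,0],-1]]'
```

```text
time: 32.42
tool_pos: [587.7, -228.4, 19.9]
tcp_rot: [3.14, 0.299, 0.456]
contact_force: [0.9, -0.2, 1.0]
grip_width: 44.4
finger_force: 0.0
time: 33.25
tool_pos: [587.8, -228.4, 133.2]
tcp_rot: [3.14, 0.299, 0.456]
contact_force: [-0.5, -0.2, 0.1]
grip_width: 26.9
finger_force: 30.0
```

```bash
python3 -m pendant '[[[-0.18,-0.4,0],[0,0,0],-1],[[-0.2,-0.6,0],[0,0,0],-1],[[-0.2,-0.7,0],[0,0,0],-1],[[-0.2,-0.6,0],[0,0,0],-1],[[-0.2,-0.47,0],[0,0,0.08],-1],[[0,0,-0.3],[0,0,0],-1],[[0,0,-0.6],[0,0,0],-1],[[0,0,-0.6],[0,0,0],-1],[[0,0,-0.4],[0,0,0],-1],[[0,0,0],[0,0,0],-1]]'
python3 -m pendant '[[[0,0,0],[0,0,0],-1],[[0,0,-0.3],[0,0,0],-1],[[0,0,-0.3],[0,0,0],-1],[[0,0,0],[0,0,0],-1],[[0,0,0],[0,0,0],-1],[[0,0,0],[0,0,0],-1],[[0,0,0],[0,0,0],-1],[[0,0,0],[0,0,0],-1],[[0,0,0],[0,0,0],-1],[[0,0,0],[0,0,0],-1]]'
```

```text
time: 34.08
tool_pos: [556.2, -310.0, 69.7]
tcp_rot: [-3.136, 0.304, 0.468]
contact_force: [-0.3, -0.1, -1.0]
grip_width: 26.9
finger_force: 30.0
time: 34.92
tool_pos: [558.1, -311.4, 55.9]
tcp_rot: [3.141, 0.3, 0.466]
contact_force: [0.8, -0.2, -0.9]
grip_width: 26.6
finger_force: 30.0
```

```bash
python3 -m pendant '[[[0,0,-0.3],[0,0,0],-1],[[0,0,-0.4],[0,0,0],-1],[[0,0,-0.3],[0,0,0],-1],[[0,0,0],[0,0,0],-1],[[0,0,-0.03],[0,0,0],-1],[[0,0,-0.03],[0,0,0],-1],[[0,0,0],[0,0,0],-1],[[0,0,0],[0,0,0],-1],[[0,0,0],[0,0,0],-1],[[0,0,0],[0,0,0],-1]]'
python3 -m pendant '[[[0,0,0],[0,0,0],-0.17],[[0,0,0],[0,0,0],-0.17],[[0,0,0],[0,0,0],-0.17],[[0,0,0.1],[0,0,0],-0.17],[[0,0,0.3],[0,0,0],-0.17],[[0,0,0.7],[0,0,0],-0.17],[[0,0,0.8],[0,0,0],-0.17],[[0,0,0.8],[0,0,0],-0.17],[[0,0,0.8],[0,0,0],-0.17],[[0,0,0.4],[0,0,0],0.3]]'

```

```text
time: 35.75
tool_pos: [558.1, -311.4, 23.8]
tcp_rot: [3.141, 0.3, 0.466]
contact_force: [-0.7, 0.2, -0.5]
grip_width: 27.3
finger_force: 29.9
time: 36.58
tool_pos: [559.1, -312.0, 145.1]
tcp_rot: [3.136, 0.297, 0.465]
contact_force: [0.3, -0.0, 0.1]
grip_width: 41.1
finger_force: 0.0
```

```bash
python3 -m pendant '[[[0.4,-0.2,0],[0,0,0],0.3],[[0.6,-0.3,0],[0,0,0],0.3],[[0.6,-0.3,0],[0,0,0],0.3],[[0.21,-0.1,-0.3],[0,0,0],0.3],[[0,0,-0.6],[0,0,0],0.3],[[0,0,-0.6],[0,0,0],0.3],[[0,0,-0.4],[0,0,0],0.3],[[0,0,0],[0,0,0],0.3],[[0,0,0],[0,0,0],0.3],[[0,0,0],[0,0,0],0.3]]'
python3 meas.py
```

```text
time: 37.42
tool_pos: [612.7, -338.6, 84.9]
tcp_rot: [3.14, 0.299, 0.466]
contact_force: [-0.4, -0.1, 0.7]
grip_width: 59.7
finger_force: 0.0
[400.3 124.4] 397 [25.  23.3] 26.6 z9 [[ 711.8 -233.2]]
[465.5 124.5] 69 [ 5.6 12.5] 23.2 z9 [[ 711.  -434.5]]
[424.9 160.4] 1849 [38.1 71.9] 24.0 z9 [[ 610.4 -302. ]]
[[534.5, -205.2], [734.1, -295.8], [687.4, -400.3], [488.8, -308.3]]
[454.  145.5] 149 [ 6.7 23.3] 26.6 z9 [[ 646.  -397.4]]
[451.  182.7] 717 [30.9 43.8] 63.4 z9 [[ 538.  -362.1]]
[[549.7, -283.0], [609.3, -402.0], [526.3, -441.5], [467.5, -322.8]]
[397.1 221.5] 3074 [72.8 53.3] 29.7 z9 [[ 428.8 -230.9]]
[[413.4, -98.4], [551.1, -177.6], [444.2, -364.4], [307.9, -283.9]]
```

```bash
python3 -m pendant '[[[0,0,-0.4],[0,0,0],0.3],[[0,0,-0.5],[0,0,0],0.3],[[0,0,-0.5],[0,0,0],0.3],[[0,0,-0.5],[0,0,0],0.3],[[0,0,-0.2],[0,0,0],0.3],[[0,0,-0.05],[0,0,0],0.3],[[0,0,0],[0,0,0],0.3],[[0,0,0],[0,0,0],-1],[[0,0,0],[0,0,0],-1],[[0,0,0],[0,0,0],-1]]'
python3 -m pendant '[[[0,0,0],[0,0,0],-1],[[0,0,0],[0,0,0],-1],[[0,0,0],[0,0,0],-1],[[0,0,0],[0,0,0],-1],[[0,0,0.2],[0,0,0],-1],[[0,0,0.5],[0,0,0],-1],[[0,0,0.8],[0,0,0],-1],[[0,0,0.8],[0,0,0],-1],[[0,0,0.8],[0,0,0],-1],[[0,0,0.6],[0,0,0],-1]]'
```

```text
time: 38.3
tool_pos: [612.6, -338.5, 19.3]
tcp_rot: [3.141, 0.3, 0.466]
contact_force: [-0.0, -0.4, 1.5]
grip_width: 44.5
finger_force: 0.7
time: 39.13
tool_pos: [612.8, -338.7, 134.2]
tcp_rot: [3.138, 0.298, 0.465]
contact_force: [0.3, -0.8, -1.1]
grip_width: 27.0
finger_force: 30.0
```

```bash
python3 -m pendant '[[[-0.3,-0.2,0],[0,0,0],-1],[[-0.4,-0.4,0],[0,0,0],-1],[[-0.25,-0.22,0],[0,0,0],-1],[[0,0,0],[0,0,0],-1],[[0,0,-0.3],[0,0,0],-1],[[0,0,-0.6],[0,0,0],-1],[[0,0,-0.6],[0,0,0],-1],[[0,0,-0.6],[0,0,0],-1],[[0,0,-0.4],[0,0,0],-1],[[0,0,0],[0,0,0],-1]]'
python3 -m pendant '[[[0,0,0],[0,0,0],-1],[[0,0,0],[0,0,0],-1],[[0,0,-0.3],[0,0,0],-1],[[0,0,-0.4],[0,0,0],-1],[[0,0,-0.3],[0,0,0],-1],[[0,0,-0.1],[0,0,0],-1],[[0,0,0],[0,0,0],-1],[[0,0,-0.03],[0,0,0],-1],[[0,0,0],[0,0,0],-1],[[0,0,0],[0,0,0],-1]]'
```

```text
time: 39.97
tool_pos: [582.7, -361.3, 51.3]
tcp_rot: [-3.136, 0.303, 0.468]
contact_force: [-0.7, 0.5, -1.2]
grip_width: 27.2
finger_force: 30.0
time: 40.8
tool_pos: [583.9, -363.0, 22.7]
tcp_rot: [3.14, 0.301, 0.466]
contact_force: [-2.2, 2.2, 10.7]
grip_width: 27.5
finger_force: 36.8
```

```bash
python3 -m pendant '[[[0,0,0.02],[0,0,0],-0.17],[[0,0,0],[0,0,0],-0.17],[[0,0,0],[0,0,0],-0.17],[[0,0,0.1],[0,0,0],-0.17],[[0,0,0.3],[0,0,0],-0.17],[[0,0,0.7],[0,0,0],-0.17],[[0,0,0.8],[0,0,0],-0.17],[[0,0,0.8],[0,0,0],-0.17],[[0,0,0.8],[0,0,0],-0.17],[[0,0,0.8],[0,0,0],0]]'
python3 -m pendant '[[[0,0.5,0.2],[0.28,-0.56,0],0],[[-0.3,0.9,0],[0.28,-0.56,0],0],[[-0.4,0.9,0],[0.28,-0.56,0],0],[[-0.4,0.9,0],[0.28,-0.55,0],0],[[-0.4,0.9,0],[0,0,0.8],0],[[-0.4,0.9,0],[0,0,0.8],0],[[-0.4,0.9,0],[0,0,0.8],0],[[-0.4,0.9,0],[0,0,0.8],0],[[-0.4,0.9,0],[0,0,0.8],0],[[-0.4,0.9,0],[0,0,0.8],0]]'
python3 -m pendant '[[[0,0.9,0],[0,0,0.8],0],[[0,0.9,0],[0,0,0.8],0],[[0,0,0],[0,0,0.8],0],[[0,0,0],[0,0,0.8],0],[[0,0,0],[0,0,0.8],0],[[0,0,0],[0,0,0.8],0],[[0,0,0],[0,0,0.8],0],[[0,0,0],[0,0,0.8],0],[[0,0,0],[0,0,0.8],0],[[0,0,0],[0,0,0.6],0]]'
cat >> meas.py <<'E'
# dark features (hub bores, blade) inside the carrier rectangle
def rect(cnt):
    r=cv2.minAreaRect(cnt); return ray("top",r[0],9)[0],ray("top",cv2.boxPoints(r),9)
np.set_printoptions(linewidth=250)
x0,y0,x1,y1=405,148,475,212
for r in g[y0:y1]: print("".join(" .:-=+*#%@"[9-int(v)*10//256] for v in r[x0:x1]))
E
python3 meas.py
```

```text
time: 41.63
tool_pos: [583.6, -362.7, 152.3]
tcp_rot: [-3.142, 0.3, 0.466]
contact_force: [-0.1, 0.4, 0.2]
grip_width: 41.2
finger_force: 0.0
time: 42.47
tool_pos: [477.9, -103.8, 157.3]
tcp_rot: [3.141, 0.001, 1.046]
contact_force: [0.4, 1.4, -0.4]
grip_width: 46.0
finger_force: 0.0
time: 43.3
tool_pos: [478.7, -50.9, 157.3]
tcp_rot: [3.141, 0.001, 1.983]
contact_force: [0.6, 0.5, 1.1]
grip_width: 45.9
finger_force: 0.0
[396.4 122.7] 268 [19. 19.] 90.0 z9 [[ 715.1 -225.1]]
[439.6 180.8] 1654 [35.4 49.8] 64.0 z9 [[ 539.4 -351.9]]
[[554.0, -262.0], [620.5, -397.7], [524.7, -442.2], [459.2, -306.9]]
%###%%%%##%%##%%%%%########%%%%%%#####%####%####%%%%##%#######%#%%####
%###%%%%#%%%###%%%%########%%#%%#####%#######%%#%%%%###%%%#######%%##%
####%%%##%%####%%%%####%%%%%##%%###%%########%%%%%%%####%%#######%%##%
#####%%##%%##%%%#%%#####%%%###%%##%%%###%##%%%%##%%%#####%%#######%###
%%###%%%##%%%%%###############%%%##%%###%%#%%%%##%%%%%####%######%%%##
%%##%%%%%#%#%%%######%##%#####%%%###########%%%%%###%%%#%%########%%%#
%####%%%%%##%%%######%##%%####%%#############%#**###%%%%%%##%%%%####%
[... 3348 characters left out ...]
#%%##%%%*:         ..:-=*#%%%%%#%%%%####%####%%##%%##%%%%%%%%
##########%%%##%%#=.        .-=*#%%%%%%%##%######%%###%%###%#%%%%%%%%%
%%######%%%%%##%##*:      .:=*##%%%%%%%%####%%##%%%##%%%###%##%###%%%%
%%####%%%%%%###%#%#=.   .:=*#%%%%%%#%%%%###%%%%%%%####%%%##########%%%
%%#######%%%##%%#%%*:..:=*#%%%%%%%%%%%%%###%%#%%%#####%%%%######%%#%%%
%%%######%%%##%##%%#+=+*##%%%%##%%%%%%#####%%#%%%#####%%%%%#####%%%%%%
%%%######%%%%%%###%%###%%%%##%%#%%%#%%#####%%%%%%####%#%%%%%#%##%%%%%%
##%%%###%%%%#%###%%%##%%%%%%%%%%%%%%%%##%%%%%%%#%%%#%###%%###%%%%##%%#
##%#%%%##%%%%%%##%%######%#%%%##%%%%%%%%%%%##%%##%%######%%###%%%%####
#%##%%%###%%%%%%%%%######%%%%%#######%%%%%#%%%#######%%##%%%%##%%%%%%%
```

```bash
python3 -m pendant '[[[0.1,-0.4,0],[0,0,0.1],0],[[0.2,-0.7,0],[0,0,0.1],0],[[0.2,-0.9,0],[0,0,0.1],0],[[0.2,-0.9,0],[0,0,0.1],0],[[0.2,-0.9,0],[0,0,0],0],[[0.2,-0.9,0],[0,0,0],0],[[0.2,-0.9,0],[0,0,0],0],[[0.2,-0.9,0],[0,0,0],0],[[0.2,-0.9,0],[0,0,0],0],[[0.1,-0.9,0],[0,0,0],0]]'
python3 -m pendant '[[[0.1,-0.7,0],[0,0,0],0],[[0.1,-0.6,0],[0,0,0],0],[[0.03,-0.34,0],[0,0,0],0],[[0,0,0],[0,0,0],0],[[0,0,0],[0,0,0],0],[[0,0,-0.4],[0,0,0],0],[[0,0,-0.6],[0,0,0],0],[[0,0,-0.5],[0,0,0],0],[[0,0,0],[0,0,0],0],[[0,0,0],[0,0,0],0]]'
```

```text
time: 44.18
tool_pos: [533.1, -301.3, 157.1]
tcp_rot: [3.141, 0.001, 2.024]
contact_force: [1.1, 0.4, 0.9]
grip_width: 45.8
finger_force: 0.0
time: 45.02
tool_pos: [539.6, -347.6, 111.7]
tcp_rot: [-3.142, -0.001, 2.027]
contact_force: [0.1, -0.4, 0.6]
grip_width: 45.8
finger_force: 0.0
```

```bash
python3 -m pendant '[[[0,-0.14,-0.4],[0,0,0],0],[[0,0,-0.5],[0,0,0],0],[[0,0,-0.4],[0,0,0],0],[[0,0,-0.22],[0,0,0],0],[[0,0,0],[0,0,0],-0.3],[[0,0,0],[0,0,0],-0.5],[[0,0,0],[0,0,0],-0.6],[[0,0,0],[0,0,0],-0.65],[[0,0,0],[0,0,0],-0.8],[[0,0,0],[0,0,0],-1]]'
python3 -m pendant '[[[0,0,0],[0,0,0],-1],[[0,0,0],[0,0,0],-1],[[0,0,0],[0,0,0],-1],[[0,0,0.1],[0,0,0],-1],[[0,0,0.2],[0,0,0],-1],[[0,0,0.2],[0,0,0],-1],[[0,0,0.2],[0,0,0],-1],[[0,0,0.1],[0,0,0],-1],[[0,0,0],[0,0,0],-1],[[0,0,0],[0,0,0],-1]]'
```

```text
time: 45.85
tool_pos: [539.7, -353.8, 67.2]
tcp_rot: [3.141, 0.002, 2.026]
contact_force: [-1.5, -0.6, 3.1]
grip_width: 13.7
finger_force: 30.0
time: 46.68
tool_pos: [539.8, -353.4, 90.6]
tcp_rot: [3.141, 0.001, 2.026]
contact_force: [-0.4, 0.5, -5.0]
grip_width: 13.9
finger_force: 30.0
```

```bash
python3 -m pendant '[[[0,0,0.1],[0,0,0],-1],[[0,0,0.2],[0,0,0],-1],[[0,0,0.3],[0,0,0],-1],[[0,0,0.3],[0,0,0],-1],[[0,0,0.3],[0,0,0],-1],[[0,0,0.3],[0,0,0],-1],[[0,0,0.3],[0,0,0],-1],[[0,0,0.2],[0,0,0],-1],[[0,0,0.1],[0,0,0],-1],[[0,0,0],[0,0,0],-1]]'
python3 - <<'E'
from h import *
t=bot.capture("top"); cv2.imwrite("pics/t9.png",t); g=cv2.cvtColor(t,cv2.COLOR_BGR2GRAY)
m=np.zeros_like(g); cv2.circle(m,(321,177),56,255,-1); d=((g<205)&(m>0)).astype(np.uint8)
n,l,s,c=cv2.connectedComponentsWithStats(d)
for i in range(1,n):
    if 4<s[i,4]<400: print(c[i].round(1),s[i],ray("top",c[i],45)[0])
for r in g[172:232:1,288:362]: print("".join(" .:-=+*#%@"[9-int(v)*10//256] for v in r))
E
```

```text
time: 47.52
tool_pos: [540.0, -353.6, 154.5]
tcp_rot: [3.14, 0.002, 2.026]
contact_force: [0.3, 0.0, -4.6]
grip_width: 14.0
finger_force: 30.0
[308.1 136.7] [307 135   3   4   9] [663.2  39.7]
[347.2 140.6] [343 135   9  12  79] [652.  -74.2]
[300.1 155.1] [299 154   3   3   8] [608.6  62.7]
[358.1 160.1] [357 159   3   3   8] [ 594.5 -106. ]
[280.1 171.7] [279 170   3   4   9] [559.9 120.4]
[320.8 176.2] [318 173   7   7  44] [547.1   2.3]
[348. 177.] [343 175   9   7  27] [545.1 -76.4]
[294.6 184.5] [292 182   8   8  26] [522.5  78.1]
                                .                                         
                              .:--:.                                      
                              -++++=.                      ...            
                             .=+++++-                  .:::-==:           
                             .=+++++-                  :=====+=.          
                             .=+++++:                  :.....==.          
                              -++++=:                        :=:          
                              :-
[... 3242 characters left out ...]
..::::::-----------------
@%#=:     -:    ..                :*%%%%%%%%*=:.....::::::----------------
%@@%+-.   -=:::--:               :*%@%%%%%##=:.......:::::::--------------
%%%@%#+-:.-=---=-.              :+%@%%%%%#*+:.........:::::::-------------
%%%%@@%#*==:....               .+%@%%%%%%#+-. .........:::::::------------
%#%%%%@@%%#=:.                .=#@%%%%%%#+-.............::::::::----------
%##%%%%@@@%%*=:.              -#@@%%%%%#*-:...............:::::::---------
%#%%%%%%%%%@%%#+--:.         :*%@%%%%%#*=:.................:::::::--------
##%%%%%%%%%%%@@%##*=---:.   :*%@%%%%%#*=-...................:::::::-------
###%%%%%#%%%%%%%%@%%%##*+---+%@@%%%%%#+-:....................::::::::-----
```

```bash
python3 -m pendant '[[[-0.02,0.1,0],[0,0,0],-1],[[-0.04,0.2,0],[0,0,-0.1],-1],[[-0.05,0.3,0],[0,0,-0.15],-1],[[-0.08,0.4,0],[0,0,-0.15],-1],[[-0.1,0.5,0],[0,0,-0.15],-1],[[-0.11,0.6,0],[0,0,-0.15],-1],[[-0.11,0.6,0],[0,0,-0.15],-1],[[-0.11,0.6,0],[0,0,-0.15],-1],[[-0.11,0.6,0],[0,0,-0.15],-1],[[-0.11,0.6,0],[0,0,-0.15],-1]]'
python3 -m pendant '[[[-0.11,0.6,0],[0,0,-0.15],-1],[[-0.11,0.6,0],[0,0,-0.15],-1],[[-0.11,0.6,0],[0,0,-0.15],-1],[[-0.11,0.6,0],[0,0,-0.15],-1],[[-0.11,0.6,0],[0,0,-0.15],-1],[[-0.11,0.6,0],[0,0,-0.15],-1],[[-0.11,0.6,0],[0,0,-0.15],-1],[[-0.11,0.6,0],[0,0,-0.15],-1],[[-0.11,0.6,0],[0,0,-0.15],-1],[[-0.1,0.6,0],[0,0,-0.03],-1]]'
python3 -m pendant '[[[-0.09,0.5,0],[0,0,0],-1],[[-0.08,0.4,0],[0,0,0],-1],[[-0.05,0.3,0],[0,0,0],-1],[[-0.02,0.26,0],[0,0,0],-1],[[0,0.1,0],[0,0,0],-1],[[0,0,0],[0,0,0],-1],[[0,0,0],[0,0,0],-1],[[0,0,0],[0,0,0],-1],[[0,0,0],[0,0,0],-1],[[0,0,0],[0,0,0],-1]]'
```

```text
time: 48.4
tool_pos: [513.9, -216.8, 153.1]
tcp_rot: [3.141, -0.0, 1.869]
contact_force: [-0.0, 0.5, -4.5]
grip_width: 13.8
finger_force: 30.0
time: 49.23
tool_pos: [481.0, -37.0, 153.3]
tcp_rot: [3.142, 0.0, 1.703]
contact_force: [0.5, 0.3, -4.8]
grip_width: 13.8
finger_force: 30.0
time: 50.07
tool_pos: [474.7, 8.0, 153.4]
tcp_rot: [3.141, 0.001, 1.704]
contact_force: [-0.3, 1.2, -5.2]
grip_width: 13.7
finger_force: 30.0
```

```bash
python3 -m pendant '[[[0.02,-0.1,0],[0,0,0],-1],[[0.03,-0.2,0],[0,0,0],-1],[[0.03,-0.2,0],[0,0,0],-1],[[0,-0.09,0],[0,0,0],-1],[[0,0,-0.1],[0,0,0],-1],[[0,0,-0.3],[0,0,0],-1],[[0,0,-0.3],[0,0,0],-1],[[0,0,-0.2],[0,0,0],-1],[[0,0,-0.1],[0,0,0],-1],[[0,0,0],[0,0,0],-1]]'
python3 -m pendant '[[[0,0,0],[0,0,0],-1],[[0,0,0],[0,0,0],-1],[[0,0,0],[0,0,0],-1],[[0,0,0],[0,0,0],-1],[[0,0,0],[0,0,0],-1],[[0,0,0],[0,0,0],-1],[[0,0,0],[0,0,0],-1],[[0,0,0],[0,0,0],-1],[[0,0,0],[0,0,0],-1],[[0,0,0],[0,0,0],-1]]'
python3 - <<'E'
from h import *
t=bot.capture("top"); cv2.imwrite("pics/t10.png",t); g=cv2.cvtColor(t,cv2.COLOR_BGR2GRAY)
for r in g[168:236:1,280:372]: print("".join(" .:-=+*#%@"[9-int(v)*10//256] for v in r))
E
```

```text
time: 50.9
tool_pos: [476.4, -9.0, 122.3]
tcp_rot: [-3.14, -0.0, 1.705]
contact_force: [-0.4, -0.7, -3.9]
grip_width: 13.9
finger_force: 30.0
time: 51.73
tool_pos: [477.1, -9.3, 123.4]
tcp_rot: [3.141, 0.001, 1.704]
contact_force: [1.1, 0.7, -4.4]
grip_width: 14.0
finger_force: 30.0
                  -#%+------=**=---------============+++====-::..       ...                 
                 :*%#=------=#+---------------============++=====--:...-===--:.             
:.              .+%%*-::--:-+*=--------------------===========+++++==-:++++++=:             
=-              -#@%+-:::::-+*=-------------------------============++=+=====+-             
+=.             =%%#+::::::=**-::---------------------------=========+*+======-             
-:             .*@%#=::::::=*+-:::::------------------------------=-=+#+=--====.            
               :#@%*=::::::=*=::::::::::-:--------------------------=*#+-----=+:            
               -%%%*-:....:+*=:::::::::::::::::---------------------=**=-----=+:            
               =@%#+:.....:+*-...:::::::::::::::::::----------------=**=
[... 4807 characters left out ...]
======---------==*##+=======*%%%%%%%%%%%%###%%%%#
%%%%%%*-::::::-+===-----------===================------------=++=-=====*%%####%%%%%#####%%%%
%%%%%%+-:.....-+==============---------==========----------:--++------=*######%###%%#%###%%%
@%%%%%+:......-+==============---------------===------------:-+=------=*%%###%%###%%%%####%%
@%%%%#=.......=*+==++========---------------------------------+=------=#%%%#%%%%####%%%####%
%%%%%#-.......=*+++++=============---------------------------=+=------=#%%%%%%%%%##########%
##%%%*-......:+**++++++++++++++++==++===---------------------++-------=#%%%%##%%%######%%##%
#%%%%*-......:***+++++++++++++++++=+++===+==----------------=*+-:-----+########%%%###%#%%###
```

```bash
python3 -m pendant '[[[0,0,-0.1],[0,0,0],-1],[[0,0,-0.1],[0,0,0],-1],[[0,0,-0.1],[0,0,0],-1],[[0,0,0],[0,0,0],-1],[[0,0,-0.03],[0,0,0],-1],[[0,0,-0.03],[0,0,0],-1],[[0,0,0],[0,0,0],-1],[[0,0,0],[0,0,0],-1],[[0,0,0],[0,0,0],-1],[[0,0,0],[0,0,0],-1]]'
```

```text
time: 52.62
tool_pos: [477.1, -9.3, 112.7]
tcp_rot: [3.141, 0.001, 1.704]
contact_force: [0.3, 0.6, -4.5]
grip_width: 13.6
finger_force: 30.0
```

```bash
python3 -m pendant '[[[0,0,-0.03],[0,0,0],-1],[[0,0,0],[0,0,0],-1],[[0,0,-0.03],[0,0,0],-1],[[0,0,0],[0,0,0],-1],[[0,0,0],[0,0,0],-1],[[0,0,0],[0,0,0],-1],[[0,0,0],[0,0,0],-1],[[0,0,0],[0,0,0],-1],[[0,0,0],[0,0,0],-1],[[0,0,0],[0,0,0],-1]]'
```

```text
time: 53.45
tool_pos: [477.3, -9.3, 112.1]
tcp_rot: [3.14, 0.001, 1.705]
contact_force: [-3.8, 0.9, 9.2]
grip_width: 13.9
finger_force: 30.0
```

```bash
python3 -m pendant '[[[0,0,0.03],[0,0,0],-0.5],[[0,0,0],[0,0,0],-0.4],[[0,0,0],[0,0,0],-0.3],[[0,0,0],[0,0,0],-0.2],[[0,0,0.1],[0,0,0],-0.2],[[0,0,0.3],[0,0,0],-0.2],[[0,0,0.6],[0,0,0],-0.2],[[0,0,0.8],[0,0,0],-0.2],[[0,0,0.9],[0,0,0],-0.2],[[0,0,0.9],[0,0,0],-0.2]]'
python3 -m pendant '[[[0,-0.9,0],[0,0,0],-0.2],[[0,-0.9,0],[0,0,0],-0.2],[[0,-0.9,0],[0,0,0],-0.2],[[0,-0.9,0],[0,0,0],-0.2],[[0,-0.9,0],[0,0,0],-0.2],[[0,-0.9,0],[0,0,0],-0.2],[[0,-0.9,0],[0,0,0],-0.2],[[0,-0.9,0],[0,0,0],-0.2],[[0,-0.9,0],[0,0,0],-0.2],[[0,-0.9,0],[0,0,0],-0.2]]'
python3 - <<'E'
from h import *
t=bot.capture("top"); cv2.imwrite("pics/t11.png",t); g=cv2.cvtColor(t,cv2.COLOR_BGR2GRAY)
for r in g[170:230:1,288:362]: print("".join(" .:-=+*#%@"[9-int(max(0,v-120))*10//136] for v in r.astype(int)))
E
```

```text
time: 54.28
tool_pos: [476.8, -9.2, 221.5]
tcp_rot: [3.141, 0.001, 1.704]
contact_force: [0.9, -0.3, -0.3]
grip_width: 36.7
finger_force: 0.0
time: 55.12
tool_pos: [476.9, -280.6, 220.6]
tcp_rot: [3.14, 0.001, 1.704]
contact_force: [0.5, -0.1, -0.8]
grip_width: 36.9
finger_force: 0.0
.  .  .. . .    .. .    .   .                                             
.   . . ..   ..   .. . .                                                  
.   .  ........  . .           ....                                       
...  . .. .             ..   .-+**+-.                                     
 . ... .. ... . .            .*@@@@#-                     ..--.           
.  .. .       .    ..  .     .#@@@@@+                 .:==+*%%=.          
.. .    .  .    .   . .. .  .-%@@@@@+                 .+#%%%%@#.          
    . .    .. .  .  .        -%@@@@@+                 .=-::.:%%:          
       .   ...  ..  . .  .   .#@@@@%=           ..    .:::.  +%-          
      .            . .       .=*##*=.   ..     ..:......:--. :#=          
               .  . .         ..::..   ..........::---::..:. .#= 
[... 2984 characters left out ...]
   .     .       =@@@@@@@
@=.      .#+........    ..             .     .     .  .          +@@@@@@@@
@@*:     .*+    ..           ... . . .      .  ..              -#@@@@@@@@@
@@@%-    .*+   .:..     .. .  .         ...     .            -*@@@@@@@@@@@
@@@@@+:   *#=-=+*-.  ..     .. .    ..         .           :*@@@@@@@@@@@@@
@@@@@@@*-:##**#%*.   ..  . . .       . .     .           .+@@@@@@@@@@@@@@@
@@@@@@@@@%@=::...    . .      .  ..         .          .+%@@@@@@@@@@@@@@@@
@@@@@@@@@@@%+:                                       .=%@@@@@@@@@@@@@@@@@@
@@@@@@@@@@@@@%+:                                  :=*%@@@@@@@@@@@@@@@@@@@@
@@@@@@@@@@@@@@@@*+=:                          :=+*@@@@@@@@@@@@@@@@@@@@@@@@
```

```bash
python3 -m pendant '[[[0.5,0.5,0],[0,0,0.6],-0.2],[[0.6,0.7,0],[0,0,0.6],-0.2],[[0.6,0.7,0],[0,0,0.6],-0.2],[[0.6,0.7,0],[0,0,0.6],-0.2],[[0.6,0.7,0],[0,0,0.6],-0.2],[[0.6,0.7,0],[0,0,0.6],-0.2],[[0.6,0.7,0],[0,0,0.6],-0.2],[[0.6,0.7,0],[0,0,0.6],-0.2],[[0.6,0.7,0],[0,0,0.6],-0.2],[[0.4,0.7,0],[0,0,0.6],-0.2]]'
python3 -m pendant '[[[0,0.04,-0.5],[0,0,0.63],-0.2],[[0,0,-0.7],[0,0,0],-0.2],[[0,0,-0.6],[0,0,0],-0.2],[[0,0,-0.4],[0,0,0],-0.2],[[0,0,0],[0,0,0],-0.2],[[0,0,0],[0,0,0],-0.2],[[0,0,0],[0,0,0],-0.2],[[0,0,0],[0,0,0],-0.2],[[0,0,0],[0,0,0],-0.2],[[0,0,0],[0,0,0],-0.2]]'
```

```text
time: 56.0
tool_pos: [649.2, -73.8, 220.3]
tcp_rot: [3.14, 0.001, 2.428]
contact_force: [0.5, 0.5, -0.1]
grip_width: 36.3
finger_force: 0.0
time: 56.83
tool_pos: [648.4, -74.1, 154.7]
tcp_rot: [3.14, 0.002, 2.5]
contact_force: [0.2, -0.5, 0.1]
grip_width: 36.9
finger_force: 0.0
```

```bash
python3 -m pendant '[[[0,-0.03,-0.3],[0,0,0],-0.2],[[0,0,-0.4],[0,0,0],-0.2],[[0,0,-0.4],[0,0,0],-0.2],[[0,0,-0.3],[0,0,0],-0.2],[[0,0,-0.2],[0,0,0],-0.2],[[0,0,0],[0,0,0],-0.2],[[0,0,0],[0,0,0],-0.2],[[0,0,0],[0,0,0],-0.2],[[0,0,0],[0,0,0],-0.2],[[0,0,0],[0,0,0],-0.2]]'
python3 -m pendant '[[[0,0,-0.2],[0,0,0],-0.2],[[0,0,-0.4],[0,0,0],-0.2],[[0,0,-0.25],[0,0,0],-0.2],[[0,0,0],[0,0,0],-0.3],[[0,0,0],[0,0,0],-0.4],[[0,0,0],[0,0,0],-0.45],[[0,0,0],[0,0,0],-0.5],[[0,0,0],[0,0,0],-0.52],[[0,0,0],[0,0,0],-0.52],[[0,0,0],[0,0,0],-0.52]]'
```

```text
time: 57.67
tool_pos: [648.4, -75.0, 106.4]
tcp_rot: [3.14, 0.002, 2.5]
contact_force: [1.1, 0.3, -0.2]
grip_width: 36.3
finger_force: 0.0
time: 58.5
tool_pos: [648.2, -75.0, 80.6]
tcp_rot: [3.141, 0.001, 2.5]
contact_force: [-0.3, 0.9, -0.1]
grip_width: 22.3
finger_force: 0.0
```

```bash
python3 - <<'E'
import numpy as np
r=[.01,.02,.03]+[.0345]*42+[.03,.02,.01,0,0]; r=np.array(r)*1.571/sum(r)
p=np.array([648.2,-75.])-[547,2]; a=np.r_[0,np.cumsum(r)]
P=np.array([547,2])+np.c_[p[0]*np.cos(a)-p[1]*np.sin(a),p[0]*np.sin(a)+p[1]*np.cos(a)]
u=np.round(P/30,2); d=np.diff(u,axis=0)
rz=np.diff(np.round(a/.12,2))
for k in range(5):
    print(",".join(f"[[{d[i,0]:.2f},{d[i,1]:.2f},0],[0,0,{rz[i]:.2f}],-0.52]" for i in range(10*k,10*k+10)),P[10*k+10].round(1),a[10*k+10].round(3))
E
```

```text
[[0.02,0.03,0],[0,0,0.08],-0.52],[[0.05,0.07,0],[0,0,0.17],-0.52],[[0.07,0.11,0],[0,0,0.25],-0.52],[[0.08,0.12,0],[0,0,0.29],-0.52],[[0.08,0.13,0],[0,0,0.29],-0.52],[[0.07,0.12,0],[0,0,0.28],-0.52],[[0.07,0.13,0],[0,0,0.29],-0.52],[[0.06,0.14,0],[0,0,0.29],-0.52],[[0.05,0.13,0],[0,0,0.29],-0.52],[[0.06,0.14,0],[0,0,0.29],-0.52] [666.5 -41.4] 0.302
[[0.04,0.14,0],[0,0,0.28],-0.52],[[0.05,0.14,0],[0,0,0.29],-0.52],[[0.04,0.14,0],[0,0,0.29],-0.52],[[0.03,0.14,0],[0,0,0.29],-0.52],[[0.03,0.15,0],[0,0,0.29],-0.52],[[0.02,0.14,0],[0,0,0.28],-0.52],[[0.02,0.15,0],[0,0,0.29],-0.52],[[0.01,0.14,0],[0,0,0.29],-0.52],[[0.01,0.15,0],[0,0,0.29],-0.52],[[0.00,0.14,0],[0,0,0.28],-0.52] [674.2   1.6] 0.647
[[0.00,0.15,0],[0,0,0.29],-0.52],[[-0.01,0.15,0],[0,0,0.29],-0.52],[[-0.01,0.14,0],[0,0,0.29],-0.52],[[-0.02,0.15,0],[0,0,0.29],-0.52],[[-0.02,0.14,0],[0,0,0.28],-0.52],[[-0.03,0.15,0],[0,0,0.29],-0.52],[[-0.03,0.14,0],[0,0,0.29],-0.52],[[-0.04,0.14,0],[0,0,0.29],-0.52],[[-0.04,0.14,0],[0,0,0.29],-0.52],[[-0.04,0.14,0],[0,0,0.28],-0.52] [666.8  44.7] 0.993
[[-0.06,0.14,0],[0,0,0.29],-0.52],[[-0.05,0.13,0],[0,0,0.29],-0.52],[[-0.06,0.14,0],[0,0,0.29],-0.52],[[-0.07,0.13,0],[0,0,0.28],-0.52],[[-0.07,0.12,0],[0,0,0.29],-0.52],[[-0.07,0.13,0],[0,0,0.29],-0.52],[[-0.08,0.12,0],[0,0,0.29],-0.52],[[-0.08,0.13,0],[0,0,0.29],-0.52],[[-0.09,0.11,0],[0,0,0.28],-0.52],[[-0.09,0.12,0],[0,0,0.29],-0.52] [645.3  82.7] 1.338
[[-0.10,0.11,0],[0,0,0.29],-0.52],[[-0.10,0.11,0],[0,0,0.29],-0.52],[[-0.10,0.10,0],[0,0,0.29],-0.52],[[-0.10,0.10,0],[0,0,0.28],-0.52],[[-0.11,0.10,0],[0,0,0.29],-0.52],[[-0.10,0.08,0],[0,0,0.25],-0.52],[[-0.07,0.05,0],[0,0,0.17],-0.52],[[-0.03,0.03,0],[0,0,0.08],-0.52],[[0.00,0.00,0],[0,0,0.00],-0.52],[[0.00,0.00,0],[0,0,0.00],-0.52] [624.  103.2] 1.571
```

```bash
python3 -m pendant '[[[0.02,0.03,0],[0,0,0.08],-0.52],[[0.05,0.07,0],[0,0,0.17],-0.52],[[0.07,0.11,0],[0,0,0.25],-0.52],[[0.08,0.12,0],[0,0,0.29],-0.52],[[0.08,0.13,0],[0,0,0.29],-0.52],[[0.07,0.12,0],[0,0,0.28],-0.52],[[0.07,0.13,0],[0,0,0.29],-0.52],[[0.06,0.14,0],[0,0,0.29],-0.52],[[0.05,0.13,0],[0,0,0.29],-0.52],[[0.06,0.14,0],[0,0,0.29],-0.52]]'
python3 -m pendant '[[[0.04,0.14,0],[0,0,0.28],-0.52],[[0.05,0.14,0],[0,0,0.29],-0.52],[[0.04,0.14,0],[0,0,0.29],-0.52],[[0.03,0.14,0],[0,0,0.29],-0.52],[[0.03,0.15,0],[0,0,0.29],-0.52],[[0.02,0.14,0],[0,0,0.28],-0.52],[[0.02,0.15,0],[0,0,0.29],-0.52],[[0.01,0.14,0],[0,0,0.29],-0.52],[[0.01,0.15,0],[0,0,0.29],-0.52],[[0,0.14,0],[0,0,0.28],-0.52]]'
```

```text
time: 59.33
tool_pos: [666.4, -41.2, 80.2]
tcp_rot: [3.141, 0.0, 2.805]
contact_force: [0.1, -0.0, 0.5]
grip_width: 21.8
finger_force: 0.0
time: 60.17
tool_pos: [673.9, 1.9, 80.2]
tcp_rot: [3.141, 0.0, -3.134]
contact_force: [-0.1, -0.6, 0.3]
grip_width: 22.1
finger_force: 0.3
```

```bash
python3 -m pendant '[[[0,0.15,0],[0,0,0.29],-0.52],[[-0.01,0.15,0],[0,0,0.29],-0.52],[[-0.01,0.14,0],[0,0,0.29],-0.52],[[-0.02,0.15,0],[0,0,0.29],-0.52],[[-0.02,0.14,0],[0,0,0.28],-0.52],[[-0.03,0.15,0],[0,0,0.29],-0.52],[[-0.03,0.14,0],[0,0,0.29],-0.52],[[-0.04,0.14,0],[0,0,0.29],-0.52],[[-0.04,0.14,0],[0,0,0.29],-0.52],[[-0.04,0.14,0],[0,0,0.28],-0.52]]'
python3 -m pendant '[[[-0.06,0.14,0],[0,0,0.29],-0.52],[[-0.05,0.13,0],[0,0,0.29],-0.52],[[-0.06,0.14,0],[0,0,0.29],-0.52],[[-0.07,0.13,0],[0,0,0.28],-0.52],[[-0.07,0.12,0],[0,0,0.29],-0.52],[[-0.07,0.13,0],[0,0,0.29],-0.52],[[-0.08,0.12,0],[0,0,0.29],-0.52],[[-0.08,0.13,0],[0,0,0.29],-0.52],[[-0.09,0.11,0],[0,0,0.28],-0.52],[[-0.09,0.12,0],[0,0,0.29],-0.52]]'
python3 -m pendant '[[[-0.1,0.11,0],[0,0,0.29],-0.52],[[-0.1,0.11,0],[0,0,0.29],-0.52],[[-0.1,0.1,0],[0,0,0.29],-0.52],[[-0.1,0.1,0],[0,0,0.28],-0.52],[[-0.11,0.1,0],[0,0,0.29],-0.52],[[-0.1,0.08,0],[0,0,0.25],-0.52],[[-0.07,0.05,0],[0,0,0.17],-0.52],[[-0.03,0.03,0],[0,0,0.08],-0.52],[[0,0,0],[0,0,0],-0.52],[[0,0,0],[0,0,0],-0.52]]'
```

```text
time: 61.0
tool_pos: [666.6, 45.0, 80.2]
tcp_rot: [3.141, 0.0, -2.788]
contact_force: [0.7, -1.4, -0.1]
grip_width: 22.3
finger_force: 0.3
time: 61.83
tool_pos: [647.3, 79.9, 80.3]
tcp_rot: [-3.135, 0.001, -2.442]
contact_force: [10.9, -17.0, -8.5]
grip_width: 22.2
finger_force: 9.4
time: 62.67
tool_pos: [623.8, 103.3, 80.3]
tcp_rot: [3.141, 0.001, -2.213]
contact_force: [0.2, 0.7, -0.2]
grip_width: 21.7
finger_force: 0.0
```

```bash
python3 -m pendant '[[[0,0,0],[0,0,0],-0.4],[[0,0,0],[0,0,0],-0.3],[[0,0,0],[0,0,0],-0.2],[[0,0,0],[0,0,0],-0.2],[[0,0,0.2],[0,0,0],-0.2],[[0,0,0.5],[0,0,0],-0.2],[[0,0,0.8],[0,0,0],-0.2],[[0,0,0.9],[0,0,0],-0.2],[[0,0,0.9],[0,0,0],-0.2],[[0,0,0.9],[0,0,0],-0.2]]'
python3 -m pendant '[[[0,0.9,0],[0,0,0],-0.2],[[0,0.9,0],[0,0,0],-0.2],[[0,0.9,0],[0,0,0],-0.2],[[-0.2,0.9,0],[0,0,0],-0.2],[[-0.4,0.9,0],[0,0,0],-0.2],[[-0.4,0.9,0],[0,0,0],-0.2],[[-0.4,0.9,0],[0,0,0],-0.2],[[-0.4,0.9,0],[0,0,0],-0.2],[[-0.4,0.9,0],[0,0,0],-0.2],[[-0.4,0.9,0],[0,0,0],-0.2]]'
python3 - <<'E'
from h import *
t=bot.capture("top"); cv2.imwrite("pics/t12.png",t); g=cv2.cvtColor(t,cv2.COLOR_BGR2GRAY)
for r in g[126:226,300:378]: print("".join(" .:-=+*#%@"[9-int(max(0,v-120))*10//136] for v in r.astype(int)))
E
```

```text
time: 63.5
tool_pos: [623.6, 103.2, 208.0]
tcp_rot: [3.141, 0.001, -2.213]
contact_force: [1.5, 0.0, 0.6]
grip_width: 36.5
finger_force: 0.0
time: 64.33
tool_pos: [545.0, 374.5, 206.9]
tcp_rot: [3.141, 0.001, -2.213]
contact_force: [0.3, -0.9, -0.5]
grip_width: 36.6
finger_force: 0.0
+:..                                   .:=@@@@@@@@@@@@@@@@@@@@@@@@@@@@@@@@@@@@
                                          :+@@@@@@@@@@@@@@@@@@@@@@@@@@@@@@@@@@
                                            :=%@@@@@@@@@@@@@@@@@@@@@@@@@@@@@@@
                                              .:+@@@@@@@@@@@@@@@@@@@@@@@@@@@@@
                                                 :%@@@@@@@@@@@@@@@@@@@@@@@@@@@
                                                  :#@@@@@@@@@@@@@@@@@@@@@@@@@@
                                                   .+@@@@@@@@@@@@@@@@@@@@@@@@@
                                                     :%@@@@@@@@@@@@@@@@@@@@@@@
                                                      :#@@@@@@@@@@@@@@@@@@@@@@
                                                       .=@@@@@@@@@@@@@@@@@@@@@
                         
[... 6384 characters left out ...]
    .*@*.                                      :*@@@@@@@@@@@@@@@@@@@
               -*-.                                     -@@@@@@@@@@@@@@@@@@@@@
               ...                                     -@@@@@@@@@@@@@@@@@@@@@@
                                                      =@@@@@@@@@@@@@@@@@@@@@@@
                                                     =@@@@@@@@@@@@@@@@@@@@@@@@
                                                   -*@@@@@@@@@@@@@@@@@@@@@@@@@
                                                 -*@@@@@@@@@@@@@@@@@@@@@@@@@@@
                                               :*@@@@@@@@@@@@@@@@@@@@@@@@@@@@@
                                             .+@@@@@@@@@@@@@@@@@@@@@@@@@@@@@@@
```

```bash
python3 -m pendant '[[[0,-0.9,0.3],[0,0,0],-0.2],[[0,-0.9,0.3],[0,0,0],-0.2],[[0,-0.9,0],[0,0,0],-0.2],[[0,-0.9,0],[0,0,0],-0.2],[[0,-0.9,0],[0,0,0],-0.2],[[0,-0.9,0],[0,0,0],-0.2],[[0,-0.9,0],[0,0,0],-0.2],[[0,-0.9,0],[0,0,0],-0.2],[[0,-0.5,0],[0,0,0],-0.2],[[0,0,0],[0,0,0],-0.2]]'
python3 - <<'E'
from h import *
t=bot.capture("top"); cv2.imwrite("pics/t13.png",t); g=cv2.cvtColor(t,cv2.COLOR_BGR2GRAY)
for r in g[190:250,162:245]: print("".join(" .:-=+*#%@"[9-int(v)*10//256] for v in r))
n,l,s,c=cv2.connectedComponentsWithStats((g>150).astype(np.uint8))
for i in range(1,n):
    if s[i,4]>50 and 160<c[i][0]<245 and 190<c[i][1]<250: 
        m=(l==i).astype(np.uint8); print(c[i],s[i],cv2.minAreaRect(cv2.findContours(m,0,2)[0][0]),ray("top",c[i],25))
    if 240<s[i,4]<300: print(c[i],s[i,4])
E
```

```text
time: 65.22
tool_pos: [546.0, 139.2, 224.9]
tcp_rot: [-3.141, 0.0, -2.216]
contact_force: [0.4, 0.5, -0.6]
grip_width: 36.7
finger_force: 0.0
   :-=-=*%%%%############%##%%###%%%#####%%%%%#######%%%%%%########%%%%%%%%%%%%%%%%
   .-=-=*%%#%#########%%%%##%%%%%%%%%%###%%%%#######%%%%#%%%%%#####%%%%%%%%%%%%%%%%
   .-==+*##############%%###%%%%%%%%%%###%%%%###%%%%%%%%%%%%%######%%%%%%%%%%%%%%%%
   .-==+***********+****#################%%%%%##%%%##%%%#%%%%######%%%%%%###%%%%%%%
    -==+****++++++++++******************#################%%########%%%%%%#%%%%%%%%%
    -==+**##****+++***+********++++++*************++****###*******###%%%%%%%%%%%%%%
    -==+*#%%%%#############*****++***++******++++++++******++++++*##*#%%%%%%%%%%%%#
    -=++*#%@@%%###%%%%%%%%%################****++*********++++==+*###*#%#######%%%%
    :=++*#%@%%######################%%%%%%%##############+======+*###*#########%%%%
    :=++*#%@%#****#######################%###%###%%%%%%%#+=======*#%#*#%%%%%###%%%%
    :=++*#%@%#*++********##*****#####################%%%#========+#%#*#%%%%%###%%%%
    :=+**%@@%**++++++++++**++++++*
[... 3683 characters left out ...]
%%%%%%%%%%%%%%%%%%%%%%%%%%@%%%%%%%%##########**++=======------
#####%%%%%%#####%%%%###%%%%%%%####%##%%%%%%%%%%%%%%%%%%%%%%%%%%%%#*+++=======------
######%##%###%%%%%%%#%%####%%%%###%%%%%%%%%####%%%##%%%%%%%%%%%%%#*+++======-------
#%%###%#####%%%%%%%%%%%%%#%%%#####%%%%%%%%%######%%######%%%%%%%%**+++======-------
#%%%##%%##%%%%%%%%%%#%%%%%%%######%%%%%%%%%%%%###%%#########%%%##**+++======-------
[396.46616541 122.67669173] 266
[220.16467066 216.65269461] [210 200  18  32 334] ((218.5, 215.5), (31.0, 17.0), 90.0) [[429.6 296.2]]
[180.51363636 217.91363636] [171 212  20  13 220] ((180.6735382080078, 217.74411010742188), (19.40421485900879, 11.657868385314941), 4.39870548248291) [[425.3 413.1]]
```

```bash
python3 -c "
from plant import bot
print(bot.close_job())"
```

```text
the job is handed in; nothing more can be done
None
```

The job is handed in, but no verdict came back. In the last top-camera checks, both blocks lay flat in the blue tray and the three hubs found stood on the carrier. The carrier sat in the bay with the table turned one detent anticlockwise, and the ring gauge had not moved. I didn't re-measure the micrometer, and on the way I accidentally bumped the carrier about 80 mm across the plate with one hub standing on it, and it pushed a loose hub aside; both hubs stayed upright.

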